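# Load the large padlock into the indexed engraver dial

## Robot

A 7-joint arm with a two-finger parallel gripper is mounted at the origin on the work surface. World frame = base frame: x ahead of the robot, y to its left, z up, the work surface at z = 0. Lengths are in mm, angles in rad, forces in N, time in s.
With the tool pointing down it reaches from about 425 to 1025 mm from the base axis. Payload 9.4 kg.
Tool frame: the origin (TCP) lies on the front face of the gripper's body, between the roots of the fingers; the fingertips stand 84 mm ahead of it and the grasp point (between the pads) lies 65 mm ahead of it; z points along the fingers, y is the line along which they close (so a half turn about z gives the same grasp; the last joint's range is limited). The gripper opens to 93 mm and grips with 3 to 60 N. Pads are 15 mm wide; open, the fingers measure 128 mm over their backs; the gripper's body (75 mm by 188 mm) begins 65 mm behind the grasp point.
Start: joints at [-1.372, 0.599, -0.003, 1.599, 0.002, 0.943, -0.08], TCP at [197.431, 697.6, 302.718] pointing down, gripper open.
Joint ranges: [-2.57, 2.57], [-0.35, 1.97], [-1.29, 1.29], [0.11, 2.56], [-1.05, 4.19], [0.11, 1.86], [-2.63, 2.63]. Speed limits (rad/s): [2.22, 2.22, 3.01, 3.01, 3.14, 3.14, 3.14].

## Interface

Orientations are given as a unit quaternion [w, x, y, z].
In Python, from station import robot gives the robot as it stands.
- The arm moves only by the shell command python3 -m pendant 'ROWS'. ROWS is a JSON object of lists of equal length, an entry for each row: "linear": the shift along the tool's x, y, z in m, a list of three; "angular": the turn, a rotation vector about the tool's x, y, z in degrees, a list of three; "gripper": the opening, from 0 (shut) to 1 (fully open). In form: {"linear": [[x, y, z], ...], "angular": [[ax, ay, az], ...], "gripper": [gripper, ...]}. A call has exactly 5 rows; each row is the pose to reach, as a shift and turn from the pose commanded when the call began, along the tool's axes at that moment; what a row does not reach only later rows make up. A row lasts 1/8 s, in which the tool goes at most 62.5 mm and 10.7 degrees, less where a joint would pass 70% of its speed; a pose out of reach is approached as far as the arm can. A call with a gripper value outside its range is refused whole. The fingers move at their own pace and stop on an object; the grip force is fixed at half the most. Time passes only in rows, so rows that repeat a pose let the fingers close, or fill a call up. It gives the time, the measured TCP pose, the force, the opening and the grip force at its end, in the units of the state.
- robot.state(): the state, without advancing time (a new reading comes with each control period).
- robot.snapshot(name): name is "scene" or "top" or "wrist"; returns a dict with "frame" (480x640x3 uint8, blue, green, red), "range_z" (480x640 float32, mm along the optical axis (not along the pixel's ray), 0 where there is no reading), "vfov" (degrees; the focal length in pixels is half the picture's height over the tangent of half this angle, whatever the lens; pixels are square), "cx", "cy" (the principal point, pixels), "origin" and "orientation" of the camera in the world. Camera axes: x right, y down, z forward; pixel columns grow to the right and rows downward; lengths in mm; the calibration is good to about 2 mm. A picture is of the moment at which its call begins.
- robot.hand_in(): hands the job in; it is judged then, once.
The state is a dict: "t": time; "joint_pos": joint angles; "qd": joint speeds; "effort": joint torques, N m; "ee_pos": TCP position; "orientation": TCP orientation; "force": force on the tool from outside, world axes, zero at the start; "wrist_torque": the same for the moment, N m; "opening": finger opening in mm; "finger_force": force on a finger pad.
Only numpy, scipy, OpenCV 4.12 (cv2) and the standard library are available. Lean on these libraries where they do the work, as an engineer would, in place of code of your own. Each camera call takes 0.05 s, during which the arm holds its last target. There are 200 camera calls.

## Task

Turn the engraver's dial until the nest for the largest padlock clicks in at the loading point by the pointer. Then lift the largest padlock out of the carton, lay it flat on the rubber mat on a broad face and let go, take it up again and set it gently into that nest, flat and with its shackle pointing out over the dial's rim, slid fully home against the two side dowels and the end dowel. The dial must stay clicked in there at the end; leave the other two padlocks, the lock cylinder and the screwdriver where they are.

Things in the scene. Friction and masses are not known exactly. Their poses are not given: they have to be found in the camera images.
- dial: round aluminium indexing dial of the engraver, 280 mm across, turns endlessly both ways about a vertical axis. Origin on that axis at its top face, 72 mm above the table; z up. Three nests sit 120 degrees apart: large towards dial -x, middle towards (0.5, -0.866), small towards (0.5, 0.866). Between them stand three posts to turn it by. Hub 52 mm wide, 10 mm high, in the middle
- seat_large (a point): where the padlock's origin lies when seated in the large nest: dial frame (-69, 0, 20) mm. Axes as the dial's: -x outwards over the rim, -y to the side dowels. The nest is a raised steel pad as big as the padlock's broad face, x -111 to -69, y -25 to 25 mm, 8 mm high (this point is 12 mm above it), with three dowels beside it. The middle and small nests' pads are 40 x 34 and 30 x 27 mm
- side_dowels (a point): midway between the large nest's two side dowels, at their tops: dial frame (-90, -29, 18) mm. Dark steel dowels 8 mm thick, 24 mm apart along dial x, rising 10 mm above the pad; the padlock's side rests against them at dial y = -25 mm
- end_dowel (a point): top centre of the large nest's end dowel, dial frame (-65, 0, 18) mm; 8 mm thick, rises 10 mm above the pad; the padlock's keyway end rests against it at dial x = -69 mm
- load_point (a point): fixed on the engraver: where seat_large lies when the large nest is clicked in at the loading point, by the steel pointer on the engraver's front. Axes as the engraver's: -x from the dial's axis towards the pointer, z up; indexed, the dial's axes agree with these. The 335 mm column and the raised stylus head (from 130 mm above the table) stand off the dial's axis towards (0.5, -0.866)
- post_a (a point): one of three black round posts for turning the dial, 16 mm thick, 40 mm tall, 115 mm from the axis; this one stands opposite the large nest. The point lies on its axis 25 mm above the dial's top face. The dial turns at about 0.3 Nm and stays where it is left
- post_b (a point): the same, 60 degrees clockwise (seen from above) from the large nest. A sprung roller at the rear of the rim clicks between two rim lobes at each station: it draws the dial in over about the last 2 degrees and holds it there; to enter or leave a station the dial needs about 1.2 Nm in all
- post_c (a point): the same, 60 degrees anticlockwise from the large nest; the point lies on its axis 25 mm above the dial's top face
- padlock_large: the largest of three brass padlocks with closed steel shackles, about 0.35 kg: block body 24 mm thick (its x), 50 mm wide (its y), 42 mm long (its z). Origin in the middle of the keyway end, the end away from the shackle; z points to the shackle. The shackle's rod is 8 mm thick; its two straight legs, 41 mm apart over their outsides, run from z = 42 to 60 mm, its bow tops out at z = 80 mm. At the start it stands on its keyway end in the carton. Both broad faces are alike
- padlock_middle: a smaller padlock of the same make, body 20 x 40 x 34 mm, 65 mm over all, same frame; stands in another cell; leave it
- padlock_small: the smallest padlock, body 16 x 30 x 27 mm, 51 mm over all, same frame; stands in another cell; leave it
- carton: fixed open cardboard carton on the mat, 138 mm (its x) by 66 mm (its y), walls 38 mm high, floor 3 mm thick, three cells 41 x 60 mm side by side along its x. Origin under its middle. Folded-out flaps along both long sides, soft, of no account
- mat: fixed black rubber mat, 320 mm (x) by 460 mm (y), 3 mm thick; origin under its middle. Its part towards the engraver (from 80 mm to 230 mm on the -y side of its middle, nearer the robot than the lock cylinder) is free to lay the padlock down
- cylinder: bystander: a steel euro-profile lock cylinder, 62 mm long (its x), 33 mm wide, 17 mm high, lying on its side on the mat; origin under its barrel
- screwdriver: bystander: a screwdriver 190 mm long along its x, black handle about 25 mm thick, lying on the table; origin under its middle
Things that resemble listed ones, but are neither listed nor needed, are in the scene too. Leave any orange, pink or purple look-alike of the padlock_large alone.

How it is judged:
By the outcome, as a careful person would: the job done as asked, in the order asked, and still so for the second after the job is handed in, with the robot touching nothing.
It also fails if it takes over 72 s, if anything falls off the work surface, if the arm or the gripper's body presses on something with over 40 N, if the wrist force passes 120 N, or if a joint passes its speed limit or range.

## Working session

There is one attempt and no reset: what is moved stays moved. The work goes in short steps, Python scripts to look and compute and a shell command to move; the robot and the scene stay as the last step left them, time stands still between calls to the robot, and variables do not carry over. Pictures are saved under pics/ and viewed, at most 10 in all, crops included, and the job is handed in when it is done.

```bash
mkdir -p pics; ls
cat > h.py <<'E'
import numpy as np, cv2
from scipy.spatial.transform import Rotation as R
from station import robot
def rot(q): return R.from_quat([q[1],q[2],q[3],q[0]])
def cloud(s):
    f=240/np.tan(np.radians(s['vfov'])/2); z=s['range_z'].astype(float)
    v,u=np.mgrid[0:480,0:640]
    p=np.stack([(u-s['cx'])/f*z,(v-s['cy'])/f*z,z],-1)
    w=p@rot(s['orientation']).as_matrix().T+np.array(s['origin']); w[z==0]=np.nan
    return w
def proj(s,P):
    f=240/np.tan(np.radians(s['vfov'])/2)
    c=(np.atleast_2d(P)-np.array(s['origin']))@rot(s['orientation']).as_matrix()
    return c[:,:2]/c[:,2:]*f+[s['cx'],s['cy']]
def ray(s,uv,h):
    f=240/np.tan(np.radians(s['vfov'])/2)
    uv=np.atleast_2d(uv).astype(float)
    d=np.c_[(uv-[s['cx'],s['cy']])/f,np.ones(len(uv))]@rot(s['orientation']).as_matrix().T
    o=np.array(s['origin']); return o+d*((h-o[2])/d[:,2:])
E
python3 - <<'E'
from h import *
import pickle
for n in ['scene','top']:
    s=robot.snapshot(n); cv2.imwrite(f'pics/{n}0.png',s['frame']); pickle.dump(s,open(n+'0.pkl','wb'))
    print(n,s['origin'],s['orientation'],s['vfov'],s['cx'],s['cy'])
print(robot.state())
E
```

```text
pics
scene [1224.77266099   69.29455897  679.11790745] [-0.28129198  0.62909528  0.65478356 -0.31043911] 52.42779799568372 318.22568674075256 237.53544475237697
top [ 370.27981692   12.7595604  1091.49035086] [-0.0435183   0.71136082 -0.69858762  0.06361829] 56.48389977939069 318.49133928334254 239.2111786823816
{'t': 0.1, 'joint_pos': array([-1.37173069,  0.60005478, -0.00254979,  1.60001904,  0.00183555,
        0.94288623, -0.07981189]), 'qd': array([-0.001274  , -0.00116204,  0.00076607, -0.00250853, -0.00016738,
        0.00081168, -0.00059247]), 'effort': array([ 5.47819713e-03, -7.66552162e+01,  1.50216490e+00, -2.52938247e+01,
       -5.23046404e-02,  1.36080154e-02,  3.13169778e-05]), 'ee_pos': array([197.32875367, 697.31577405, 301.95019138]), 'orientation': array([-1.75648523e-05,  1.37410266e-01,  9.90513984e-01, -6.82696255e-04]), 'force': array([-0.70852159, -0.45927103, -0.35558449]), 'wrist_torque': array([0.022703  , 0.02535624, 0.02955458]), 'finger_force': 0.0, 'opening': 92.83695071782924}
```

View pics/top0.png

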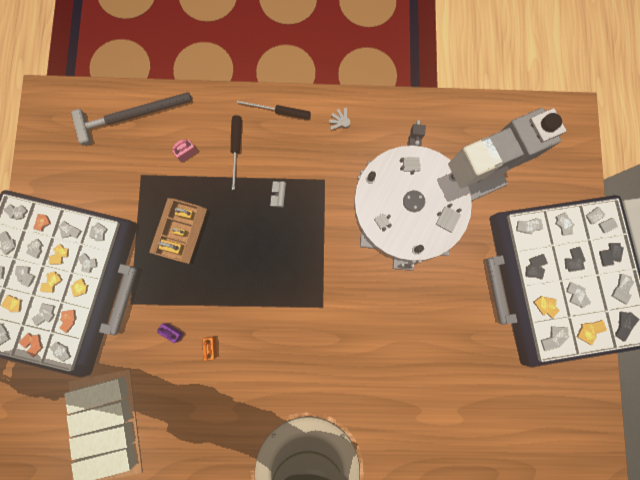

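View pics/scene0.png

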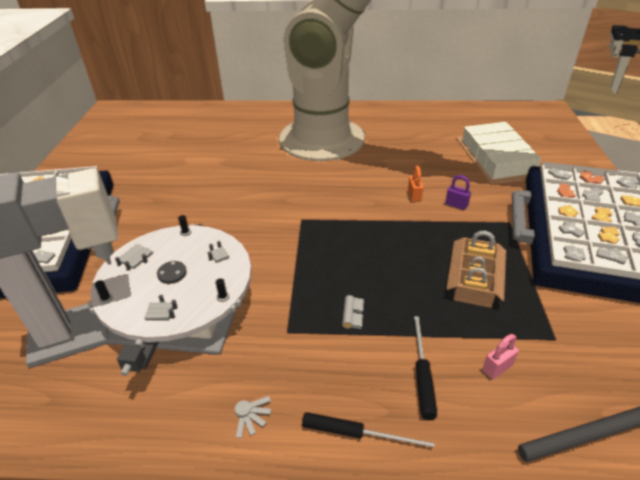

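Candidates for the large padlock: the three brass ones in the carton, at top-view pixels (170,246), (179,231) and (183,212). The one at (170,246) looks largest, and it is also the top one at (482,242) in the scene view. Look-alikes to avoid are pink (182,149), purple (169,332) and orange (208,348). For the nests, (449,217) looks largest, compared with (411,163) and (383,221). The pointer is at (403,265) and the roller at (417,132).

Run:
```python
from h import *
import pickle
from scipy.optimize import least_squares
t=pickle.load(open('top0.pkl','rb')); sc=pickle.load(open('scene0.pkl','rb'))
W=cloud(t); Z=W[...,2]; print('nan frac',np.isnan(Z).mean())
a=cv2.resize(t['frame'][190:275,140:220],None,fx=5,fy=5,interpolation=2)
b=cv2.resize(t['frame'][115:285,340:490],None,fx=2.5,fy=2.5,interpolation=2)
im=np.zeros((425,775,3),np.uint8); im[:425,:400]=a; im[:425,400:]=b
cv2.imwrite('pics/crop1.png',im)
# dial
u=slice(140,275),slice(345,485)
P=W[u].reshape(-1,3)
m=(abs(P[:,2]-72)<4)
mask=(abs(Z-72)<5); mm=np.zeros_like(mask); mm[u]=mask[u]
cs,_=cv2.findContours(mm.astype(np.uint8),0,1); c=max(cs,key=cv2.contourArea)[:,0]
Q=ray(t,c,72)
f=lambda p:np.hypot(Q[:,0]-p[0],Q[:,1]-p[1])-140
r=least_squares(f,[*Q[:,:2].mean(0)],loss='soft_l1',f_scale=2); print('dial centre',r.x,np.median(abs(r.fun)),'z',np.median(P[m,2]))
c0=r.x
def comps(lo,hi,reg,name,minn=5):
    k=np.zeros(Z.shape,np.uint8); k[reg]=((Z>lo)&(Z<hi))[reg]
    n,l,s,ce=cv2.connectedComponentsWithStats(k,connectivity=8)
    for i in range(1,n):
        if s[i,4]>=minn:
            p=W[l==i]; q=p.mean(0); d=q[:2]-c0
            print(name,s[i,4],ce[i].round(1),q.round(1),'r %.0f ang %.1f'%(np.hypot(*d),np.degrees(np.arctan2(d[1],d[0]))),'rect',[np.round(x,1) for x in cv2.minAreaRect(p[:,:2].astype(np.float32))])
comps(77,84,u,'pad',15); comps(85,125,u,'post/dowel'); 
comps(20,130,(slice(262,285),slice(385,425)),'pointer'); comps(20,110,(slice(115,146),slice(400,435)),'roller')
comps(44,100,(slice(190,275),slice(140,220)),'padlock'); comps(32,43,(slice(190,275),slice(140,220)),'wall')
```

```text
nan frac 0.004153645833333333
dial centre [ 619.2372395  -234.56580872] 3.0417353925890893 z 71.32337555413892
pad 193 [411.5 163.9] [ 710.2 -232.3   79.5] r 91 ang 1.4 rect [array([ 709.6, -232.3]), array([33.6, 40.7]), np.float64(6.9)]
pad 351 [413.8 200.9] [ 620.  -235.9   80.9] r 2 ang -59.9 rect [array([ 619.9, -235.1]), array([49.5, 50.7]), np.float64(86.1)]
pad 329 [448.4 218.9] [ 579.3 -316.6   79.6] r 91 ang -116.0 rect [array([ 579.8, -316.5]), array([41.5, 53. ]), np.float64(62.5)]
pad 133 [381.8 220.8] [ 571.4 -161.    79.7] r 88 ang 123.0 rect [array([ 571.2, -162.2]), array([34.2, 32.3]), np.float64(47.3)]
post/dowel 10 [402.  159.2] [ 717.9 -207.8   88.7] r 102 ang 15.2 rect [array([ 718.7, -207.6]), array([5.3, 7.5]), np.float64(79.9)]
post/dowel 12 [402.3 167.1] [ 698.8 -208.4   88.6] r 84 ang 18.2 rect [array([ 698.4, -208.6]), array([6.7, 6.8]), np.float64(84.8)]
post/dowel 59 [371.4 175.7] [ 671.1 -133.2  104.6] r 114 ang 62.9 rect [array([ 672.3, -133.5]), array([15.3, 13.9]), np.float64(49.1)]
post/dowel 11 [412.8 171.3] [ 689.2 -232.9   88.5] r 70 ang 1.3 rect 
[... 1719 characters left out ...]
 rect [array([545.3, 318.5]), array([21. ,  5.2]), np.float64(78.2)]
padlock 213 [169.2 246.4] [504.9 329.8  57. ] r 576 ang 101.5 rect [array([507.2, 335.8]), array([56.7, 24. ]), np.float64(76.2)]
wall 812 [178.5 229.6] [548.1 316.6  37.7] r 556 ang 97.4 rect [array([547.3, 319.6]), array([ 93.2, 138.3]), np.float64(75.3)]
wall 95 [184.2 213.5] [586.9 305.3  38.8] r 541 ang 93.4 rect [array([589.4, 307.4]), array([39.5, 20.5]), np.float64(76.9)]
wall 25 [177.3 232.5] [541.5 320.1  33.7] r 560 ang 98.0 rect [array([542.5, 319.8]), array([25.4,  9.1]), np.float64(80.2)]
wall 17 [180.4 249.9] [499.7 309.4  36.9] r 557 ang 102.4 rect [array([499.9, 309.6]), array([ 3., 22.]), np.float64(72.7)]
```

View pics/crop1.png

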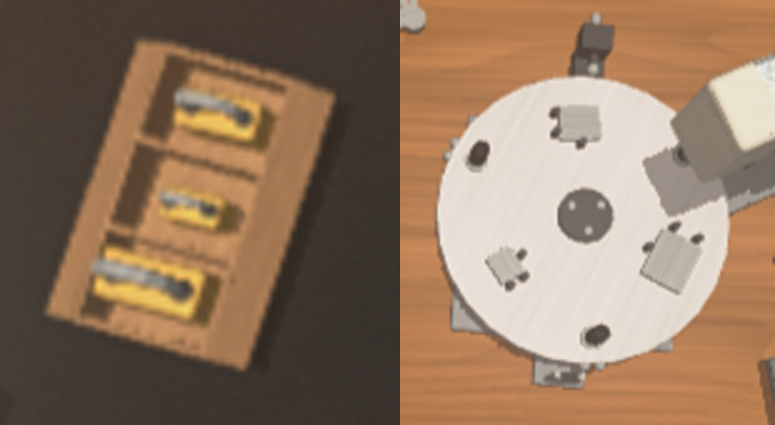

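The crop confirms it: the bottom padlock, at top-view pixel (169,246), is the largest. The nest at (448,218) has the 53x42 pad. The dial has to turn about 67° clockwise. Next I'll work out the first moves.

```bash
cat > go.py <<'E'
# python3 go.py x y z heading tilt [gp]: shift/turn in tool axes from now; gp=1: x,y,z is the grasp point
import sys
from h import *
def pose(h,t):
    h,t=np.radians([h,t]); y=np.array([np.cos(h),np.sin(h),0]); f=np.array([np.sin(h),-np.cos(h),0])
    z=np.cos(t)*np.array([0,0,-1])+np.sin(t)*f; return np.c_[np.cross(y,z),y,z]
if __name__=='__main__':
    s=robot.state(); Rc=rot(s['orientation']).as_matrix(); p0=np.array(s['ee_pos'])
    print('t %.2f'%s['t'],'tcp',p0.round(1),'F',np.round(s['force'],1),'open %.1f'%s['opening'],'j',np.round(s['joint_pos'],2))
    print('tool y heading %.1f tilt %.1f'%(np.degrees(np.arctan2(Rc[1,1],Rc[0,1])),np.degrees(np.arccos(-Rc[2,2]))))
    for a in sys.argv[1:]:
        v=[float(x) for x in a.split(',')]; T=pose(*v[3:5]); p=np.array(v[:3])-(65*T[:,2] if len(v)>5 else 0)
        print(a,'lin',((p-p0)@Rc/1000).round(4),'ang',np.degrees(R.from_matrix(Rc.T@T).as_rotvec()).round(1))
E
python3 go.py 420,260,300,74.2,0 505,-240,300,92.4,0
python3 - <<'E'
from h import *
import pickle
t=pickle.load(open('top0.pkl','rb')); W=cloud(t)
k=(W[...,2]>120)&(W[...,1]<-150); p=W[k]; print('head x',p[:,0].min(),'ymax',p[:,1].max(),'n',k.sum())
for lo in range(120,360,40):
    q=p[(p[:,2]>lo)&(p[:,2]<lo+40)]; 
    if len(q): print(lo,len(q),q.mean(0).round(0),cv2.minAreaRect(q[:,:2].astype(np.float32)))
k=(W[...,2]>70)&(W[...,1]>250)&(W[...,1]<400)&(W[...,0]<540)&(W[...,0]>460); print(W[k].mean(0),cv2.minAreaRect(W[k][:,:2].astype(np.float32)))
E
```

```text
t 0.10 tcp [197.3 697.3 302. ] F [-0.7 -0.5 -0.4] open 92.8 j [-1.37  0.6  -0.    1.6   0.    0.94 -0.08]
tool y heading 74.2 tilt 0.1
420,260,300,74.2,0 lin [-0.3333 -0.3602  0.0025] ang [-0.1  0.   0. ]
505,-240,300,92.4,0 lin [-0.5512 -0.8182  0.0031] ang [ -0.1  -0.  -18.2]
head x 619.8904379881643 ymax -278.2512790018257 n 4516
120 38 [ 679. -406.  141.] ((669.9960327148438, -370.5003967285156), (10.368234634399414, 133.8968505859375), 13.494393348693848)
160 9 [ 654. -348.  188.] ((653.0523681640625, -352.8898620605469), (40.7142333984375, 137.6991424560547), 6.722841739654541)
200 339 [ 646. -312.  222.] ((650.4788818359375, -367.87200927734375), (54.8599853515625, 176.25234985351562), 2.7821309566497803)
240 506 [ 649. -331.  261.] ((681.3942260742188, -364.67437744140625), (75.39612579345703, 167.79551696777344), 24.908828735351562)
280 3223 [ 680. -367.  301.] ((684.0150756835938, -371.45111083984375), (75.58931732177734, 183.15565490722656), 25.533151626586914)
320 401 [ 711. -427.  330.] ((711.84521484375, -429.1668395996094), (48.45991897583008, 46.855934143066406), 26.03791046142578)
[505.5541041  329.29550211  81.08939871] ((506.2876281738281, 331.7460632324219), (36.153961181640625, 7.830342769622803), 76.43816375732422)
```

```bash
python3 -m pendant '{"linear":[[-0.042,-0.045,0],[-0.084,-0.09,0],[-0.126,-0.135,0],[-0.168,-0.18,0],[-0.21,-0.225,0]],"angular":[[0,0,0],[0,0,0],[0,0,0],[0,0,0],[0,0,0]],"gripper":[1,1,1,1,1]}'
python3 -m pendant '{"linear":[[-0.042,-0.045,0],[-0.084,-0.09,0],[-0.123,-0.135,0],[-0.123,-0.135,0],[-0.123,-0.135,0]],"angular":[[0,0,0],[0,0,0],[0,0,0],[0,0,0],[0,0,0]],"gripper":[1,1,1,1,1]}'
python3 - <<'E'
from h import *
import pickle
s=robot.snapshot('wrist'); cv2.imwrite('pics/w1.png',s['frame']); pickle.dump(s,open('w1.pkl','wb')); print(s['origin'],s['orientation'])
W=cloud(s)
k=(W[...,2]>70)&(abs(W[...,1]-330)<60)&(abs(W[...,0]-505)<40); print(k.sum(),W[k].mean(0),cv2.minAreaRect(W[k][:,:2].astype(np.float32)))
k=(abs(W[...,2]-48)<3)&(abs(W[...,1]-330)<60)&(abs(W[...,0]-505)<40); print(k.sum(),W[k].mean(0),cv2.minAreaRect(W[k][:,:2].astype(np.float32)))
E
python3 go.py 505,-240,300,92.4,0 420,-120,300,92.4,0
```

```text
t: 0.72
ee_pos: [338.9, 422.0, 302.6]
orientation: [0.0, 0.137, 0.991, -0.0]
force: [0.8, 0.6, 0.6]
opening: 92.7
finger_force: 0.0
t: 1.35
ee_pos: [419.7, 260.9, 302.7]
orientation: [-0.0, 0.138, 0.99, 0.0]
force: [-0.4, 0.7, 0.0]
opening: 93.2
finger_force: 0.0
[352.35982873 280.44177403 385.34578093] [0.1005375  0.79125748 0.59826484 0.07670069]
143 [500.30316627 321.14469673  78.46673794] ((501.26641845703125, 321.2087707519531), (11.373451232910156, 7.776576995849609), 79.48908233642578)
636 [501.24709361 327.53313459  48.16692635] ((519.4967651367188, 331.0362243652344), (49.885589599609375, 54.84009552001953), 77.2868881225586)
t 1.40 tcp [419.4 261.6 302.7] F [0.8 0.1 0.2] open 92.5 j [-0.68  0.33  0.02  2.12 -0.01  0.7   0.63]
tool y heading 74.3 tilt 0.0
505,-240,300,92.4,0 lin [-0.2184 -0.4597  0.0024] ang [  0.   -0.  -18.1]
420,-120,300,92.4,0 lin [-0.104  -0.3672  0.0025] ang [  0.   -0.  -18.1]
```

View pics/w1.png

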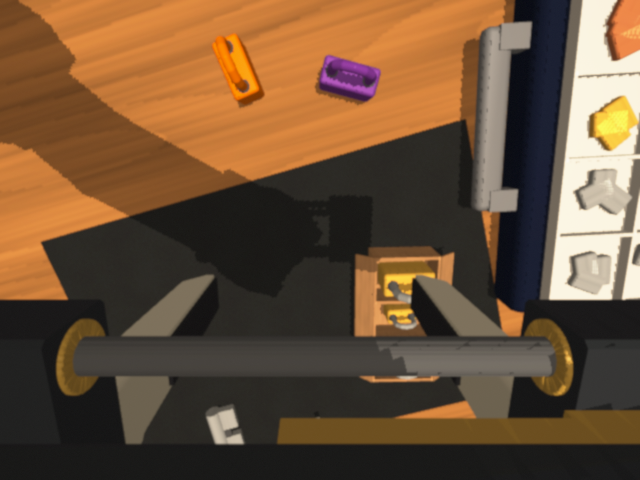

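The wrist view shows the carton at (405,310), with the large padlock nearest the robot at (408,278). The dial comes first.

```bash
python3 -m pendant '{"linear":[[-0.024,-0.052,0],[-0.048,-0.104,0],[-0.072,-0.156,0],[-0.096,-0.208,0],[-0.12,-0.255,0]],"angular":[[0,0,-4],[0,0,-8],[0,0,-12],[0,0,-15],[0,0,-18]],"gripper":[1,1,1,1,1]}'
python3 go.py 505,-240,300,92.4,0
```

```text
t: 2.02
ee_pos: [466.2, -17.5, 302.8]
orientation: [0.0, -0.022, 1.0, 0.0]
force: [1.1, -0.3, 0.5]
opening: 92.8
finger_force: 0.0
t 2.02 tcp [466.2 -17.5 302.8] F [ 1.1 -0.3  0.5] open 92.8 j [-0.09  0.29  0.01  2.17 -0.    0.68  1.53]
tool y heading 92.5 tilt 0.0
505,-240,300,92.4,0 lin [-0.0291 -0.224   0.0027] ang [0.  0.  0.1]
```

```bash
python3 -m pendant '{"linear":[[-0.007,-0.056,0],[-0.015,-0.112,0],[-0.022,-0.168,0.01],[-0.029,-0.223,0.03],[-0.029,-0.223,0.065]],"angular":[[0,0,0],[0,0,0],[0,0,0],[0,0,0],[0,0,0]],"gripper":[1,1,1,1,0.7]}'
python3 go.py 505,-240,165,92.4,0
python3 - <<'E'
from h import *
import pickle
s=robot.snapshot('wrist'); pickle.dump(s,open('w2.pkl','wb'))
W=cloud(s); k=(W[...,2]>90)&(W[...,2]<120)&(np.hypot(W[...,1]+240,W[...,0]-505)<30); print(k.sum(),W[k].mean(0) if k.any() else '')
E
```

```text
t: 2.65
ee_pos: [505.1, -242.3, 237.5]
orientation: [0.002, -0.018, 1.0, -0.001]
force: [-0.3, 1.5, -0.7]
opening: 87.0
finger_force: 0.0
t 2.65 tcp [ 505.1 -242.3  237.5] F [-0.3  1.5 -0.7] open 87.0 j [ 0.31  0.49  0.04  2.05 -0.03  0.6   1.99]
tool y heading 92.0 tilt 0.2
505,-240,165,92.4,0 lin [0.0002 0.0025 0.0725] ang [-0.1  0.2 -0.4]
716 [ 502.67140596 -241.33213371  108.56288686]
```

```bash
python3 -m pendant '{"linear":[[0,0.001,0.04],[0,0.001,0.07],[0,0.001,0.07],[0,0.001,0.07],[0,0.001,0.07]],"angular":[[0,0,0],[0,0,0],[0,0,0],[0,0,0],[0,0,0]],"gripper":[0.7,0.5,0.1,0,0]}'
python3 -m pendant '{"linear":[[0,0,0],[0,0,0],[0,0,0],[0,0,0],[0,0,0]],"angular":[[0,0,0],[0,0,0],[0,0,0],[0,0,0],[0,0,0]],"gripper":[0,0,0,0,0]}'
python3 - <<'E'
from go import *
s=robot.state(); Rc=rot(s['orientation']).as_matrix(); p=np.array(s['ee_pos']); print(p.round(1),s['joint_pos'].round(2))
C=np.array([620,-235.5]); d=p[:2]-C; a0=np.degrees(np.arctan2(d[1],d[0])); print('r',np.hypot(*d),'ang',a0)
r=np.hypot(*d)
for k in range(0,75,8):
    a=np.radians(a0-k); q=np.r_[C+r*np.array([np.cos(a),np.sin(a)]),p[2]]
    print(k,((q-p)@Rc/1000).round(4))
E
```

```text
t: 3.32
ee_pos: [504.1, -238.0, 169.2]
orientation: [0.001, -0.02, 1.0, -0.0]
force: [-0.9, -0.1, -0.2]
opening: 33.3
finger_force: 0.0
t: 3.95
ee_pos: [503.7, -238.9, 168.6]
orientation: [0.001, -0.019, 1.0, -0.0]
force: [-0.7, -1.1, 7.4]
opening: 15.4
finger_force: 30.0
[ 503.7 -238.9  168.6] [ 0.32  0.59  0.03  2.1  -0.04  0.45  1.99]
r 116.36092571670463 ang -178.31266830863234
0 [-0.  0. -0.]
8 [-0.0013  0.0162 -0.    ]
16 [-0.0048  0.032  -0.    ]
24 [-0.0104  0.0472 -0.    ]
32 [-0.0182  0.0615 -0.    ]
40 [-0.0278  0.0746 -0.    ]
48 [-0.0392  0.0862 -0.    ]
56 [-0.0521  0.096  -0.    ]
64 [-0.0662  0.104  -0.    ]
72 [-0.0813  0.11    0.    ]
```

```bash
python3 -m pendant '{"linear":[[-0.0013,0.0162,0],[-0.0048,0.032,0],[-0.0104,0.0472,0],[-0.0182,0.0615,0],[-0.0278,0.0746,0]],"angular":[[0,0,8],[0,0,16],[0,0,24],[0,0,32],[0,0,40]],"gripper":[0,0,0,0,0]}'
python3 - <<'E'
from go import *
s=robot.state(); Rc=rot(s['orientation']).as_matrix(); p=np.array(s['ee_pos']); print(p.round(1),s['joint_pos'].round(2))
C=np.array([620,-235.5]); d=p[:2]-C; a0=np.degrees(np.arctan2(d[1],d[0])); r=np.hypot(*d); print('r',r,'ang',a0)
for k in (4,8,16,24,27,28,30):
    a=np.radians(a0-k); q=np.r_[C+116*np.array([np.cos(a),np.sin(a)]),p[2]]
    print(k,((q-p)@Rc/1000).round(4))
t=robot.snapshot('top'); W=cloud(t)
k=np.zeros((480,640),np.uint8); k[140:275,345:485]=((W[...,2]>86)&(W[...,2]<120))[140:275,345:485]
n,l,st,ce=cv2.connectedComponentsWithStats(k)
for i in range(1,n):
    q=W[l==i].mean(0); d=q[:2]-C
    if 6<st[i,4]<90: print(st[i,4],ce[i].round(0),q.round(1),'r %.0f ang %.1f'%(np.hypot(*d),np.degrees(np.arctan2(d[1],d[0]))))
E
```

```text
t: 4.58
ee_pos: [529.3, -163.2, 168.6]
orientation: [0.002, 0.326, 0.945, -0.0]
force: [2.1, -5.3, 1.0]
opening: 15.1
finger_force: 30.0
[ 529.3 -163.2  168.6] [ 0.03  0.6   0.24  2.12 -0.31  0.45  1.42]
r 115.96483567845159 ang 141.43109908687356
4 [-0.0003  0.0081  0.    ]
8 [-0.0012  0.0161  0.    ]
16 [-0.0047  0.0319  0.    ]
24 [-0.0104  0.0471  0.0001]
27 [-0.013   0.0526  0.0001]
28 [-0.014   0.0543  0.0001]
30 [-0.016   0.0579  0.0001]
60 [397. 154.] [ 725.5 -193.5  105.1] r 114 ang 21.7
10 [432. 162.] [ 712.8 -279.8   89. ] r 103 ang -25.5
7 [428. 168.] [ 698.4 -268.5   88.8] r 85 ang -22.8
7 [384. 195.] [ 630.9 -164.1   88.6] r 72 ang 81.3
7 [379. 201.] [ 615.4 -153.1   88.4] r 83 ang 93.2
34 [467. 207.] [ 601.1 -350.4  109.1] r 116 ang -99.3
```

```bash
python3 -m pendant '{"linear":[[-0.0012,0.0161,0],[-0.0047,0.0319,0],[-0.0104,0.0471,0],[-0.012,0.0508,0],[-0.012,0.0508,0]],"angular":[[0,0,8],[0,0,16],[0,0,24],[0,0,26],[0,0,26]],"gripper":[0,0,0,0,0]}'
cat > dial.py <<'E'
from go import *
def dial(C=np.array([620,-235.5])):
    t=robot.snapshot('top'); W=cloud(t)
    k=np.zeros((480,640),np.uint8); k[140:275,345:485]=((W[...,2]>86)&(W[...,2]<120))[140:275,345:485]
    n,l,st,ce=cv2.connectedComponentsWithStats(k)
    for i in range(1,n):
        q=W[l==i].mean(0); d=q[:2]-C
        if 6<st[i,4]<90: print(st[i,4],ce[i].round(0),q.round(1),'r %.0f ang %.1f'%(np.hypot(*d),np.degrees(np.arctan2(d[1],d[0]))))
    return t
if __name__=='__main__': dial()
E
python3 dial.py; python3 go.py
```

```text
t: 5.25
ee_pos: [570.5, -130.6, 168.6]
orientation: [0.002, 0.529, 0.849, 0.0]
force: [3.7, -2.5, 4.0]
opening: 15.7
finger_force: 30.0
59 [419. 151.] [ 732.8 -244.6  105.2] r 113 ang -4.6
7 [448. 174.] [ 685.1 -315.9   89.5] r 103 ang -51.0
7 [441. 177.] [ 676.2 -299.    88.9] r 85 ang -48.5
8 [441. 188.] [ 650.  -297.9   89.2] r 69 ang -64.3
61 [457. 228.] [ 554.  -328.3  105.6] r 114 ang -125.4
10 [425. 234.] [ 540.5 -258.6   88.5] r 83 ang -163.8
12 [424. 244.] [ 516.6 -256.9   88.8] r 106 ang -168.3
t 5.30 tcp [ 570.5 -130.6  168.6] F [ 3.8 -2.6  5.6] open 15.3 j [-0.13  0.65  0.39  2.05 -0.47  0.52  1.05]
tool y heading 26.2 tilt 0.2
```

```bash
python3 -m pendant '{"linear":[[0,0,0],[0,0,0],[0,0,0],[0,0,0],[0,0,0]],"angular":[[0,0,0],[0,0,0],[0,0,0],[0,0,0],[0,0,0]],"gripper":[0.5,0.5,0.5,0.5,0.5]}'
python3 dial.py; python3 go.py
```

```text
t: 5.92
ee_pos: [568.8, -129.8, 167.7]
orientation: [-0.0, 0.528, 0.849, -0.0]
force: [-0.5, 0.1, -0.7]
opening: 46.9
finger_force: 0.0
63 [419. 151.] [ 732.7 -244.3  104.3] r 113 ang -4.4
11 [448. 174.] [ 684.  -315.4   88.5] r 102 ang -51.3
9 [441. 177.] [ 676.  -299.1   89.3] r 85 ang -48.7
10 [441. 188.] [ 649.9 -298.3   88.8] r 70 ang -64.5
61 [457. 228.] [ 554.  -328.4  105.4] r 114 ang -125.4
10 [425. 234.] [ 540.7 -258.2   88.5] r 82 ang -164.0
11 [425. 245.] [ 516.4 -257.2   89. ] r 106 ang -168.2
t 5.97 tcp [ 568.8 -129.8  167.7] F [0.  0.7 0.4] open 46.3 j [-0.13  0.65  0.38  2.05 -0.47  0.52  1.05]
tool y heading 26.2 tilt 0.0
```

```bash
python3 -m pendant '{"linear":[[0,0,0],[0,0,0],[0,0,0],[0,0,0],[0,0,0]],"angular":[[0,0,0],[0,0,0],[0,0,0],[0,0,0],[0,0,0]],"gripper":[0,0,0,0,0]}'|egrep 'ee_pos|force|open'
python3 -m pendant '{"linear":[[0,0.003,0],[0,0.003,0],[0,0.003,0],[0,0.003,0],[0,0.003,0]],"angular":[[0,0,1.5],[0,0,1.5],[0,0,1.5],[0,0,1.5],[0,0,1.5]],"gripper":[0,0,0,0,0]}'|egrep 'ee_pos|force|open'
python3 -m pendant '{"linear":[[0,-0.006,0],[0,-0.006,0],[0,-0.006,0],[0,-0.006,0],[0,-0.006,0]],"angular":[[0,0,-3],[0,0,-3],[0,0,-3],[0,0,-3],[0,0,-3]],"gripper":[0,0,0,0,0]}'|egrep 'ee_pos|force|open'; python3 go.py
python3 -m pendant '{"linear":[[0,0.003,0],[0,0.003,0],[0,0.003,0],[0,0.003,0],[0,0.003,0]],"angular":[[0,0,1.5],[0,0,1.5],[0,0,1.5],[0,0,1.5],[0,0,1.5]],"gripper":[0,0,0,0,0.5]}'|egrep 'ee_pos|force|open'; python3 dial.py
```

```text
ee_pos: [569.9, -129.3, 167.8]
force: [5.5, 2.5, -3.4]
opening: 15.2
finger_force: 30.0
ee_pos: [570.4, -129.2, 167.7]
force: [-5.3, -2.4, 4.4]
opening: 15.7
finger_force: 30.0
ee_pos: [569.2, -129.7, 167.8]
force: [9.7, 3.7, -7.0]
opening: 15.7
finger_force: 30.0
t 7.85 tcp [ 569.2 -129.7  167.8] F [ 9.7  3.7 -7. ] open 15.7 j [-0.12  0.64  0.37  2.06 -0.46  0.52  1.07]
tool y heading 27.8 tilt 0.3
ee_pos: [568.4, -129.6, 167.7]
force: [-0.2, 0.2, 0.7]
opening: 21.5
finger_force: 0.0
61 [419. 151.] [ 732.8 -244.1  104.9] r 113 ang -4.4
9 [448. 174.] [ 684.2 -315.3   90.1] r 102 ang -51.2
7 [441. 177.] [ 676.  -298.8   88.2] r 85 ang -48.5
8 [441. 188.] [ 649.9 -298.7   89.5] r 70 ang -64.7
62 [457. 228.] [ 553.9 -328.5  104.8] r 114 ang -125.4
11 [425. 234.] [ 540.  -258.2   89.1] r 83 ang -164.1
12 [424. 244.] [ 516.6 -257.    88.5] r 106 ang -168.3
```

The dial is clicked in: it moved less than 1 mm under about 10 N in either direction. Next I'll retreat and go above the carton.

```bash
python3 -m pendant '{"linear":[[0,0,0],[0,0,-0.03],[0,0,-0.08],[0,0,-0.13],[0,0,-0.13]],"angular":[[0,0,0],[0,0,0],[0,0,0],[0,0,0],[0,0,0]],"gripper":[0.6,0.8,1,1,1]}'
python3 dial.py; python3 go.py 505.5,330,150,76.4,0,1 505.5,330,150,76.4,10,1
```

```text
t: 9.15
ee_pos: [569.6, -130.4, 301.1]
orientation: [0.003, 0.529, 0.849, 0.001]
force: [-0.0, 0.3, -0.8]
opening: 74.6
finger_force: 0.0
61 [457. 228.] [ 554.  -328.5  105.2] r 114 ang -125.4
t 9.20 tcp [ 568.9 -129.7  299.1] F [-0.5 -0.3 -0.8] open 78.9 j [-0.24  0.48  0.54  1.96 -0.34  0.79  0.94]
tool y heading 26.2 tilt 0.2
505.5,330,150,76.4,0,1 lin [0.4406 0.1458 0.084 ] ang [  0.1   0.1 -50.2]
505.5,330,150,76.4,10,1 lin [0.4478 0.1372 0.085 ] ang [ -4.3  -9.2 -50.1]
```

```bash
python3 -m pendant '{"linear":[[0.05,0.016,0],[0.1,0.033,0],[0.15,0.05,0],[0.2,0.066,0.01],[0.25,0.083,0.02]],"angular":[[0,0,-7],[0,0,-14],[0,0,-21],[0,0,-28],[0,0,-35]],"gripper":[1,1,1,1,1]}'
python3 go.py 505.5,330,150,76.4,0,1 505.5,330,150,76.4,10,1
```

```text
t: 9.82
ee_pos: [531.6, 132.8, 276.2]
orientation: [-0.001, 0.247, 0.969, -0.0]
force: [0.8, -0.3, -0.1]
opening: 92.9
finger_force: 0.0
t 9.82 tcp [531.6 132.8 276.2] F [ 0.8 -0.3 -0.1] open 92.9 j [-0.6   0.44  0.35  2.05 -0.23  0.69  0.97]
tool y heading 61.4 tilt 0.1
505.5,330,150,76.4,0,1 lin [0.1172 0.1608 0.0611] ang [ -0.1  -0.1 -15. ]
505.5,330,150,76.4,10,1 lin [0.1281 0.1579 0.0622] ang [ -1.4 -10.  -14.9]
```

```bash
python3 -m pendant '{"linear":[[0.032,0.04,0.015],[0.064,0.079,0.03],[0.096,0.119,0.045],[0.128,0.158,0.062],[0.128,0.158,0.062]],"angular":[[0,-2,-4],[-0.5,-5,-8],[-1,-8,-12],[-1.4,-10,-14.9],[-1.4,-10,-14.9]],"gripper":[1,1,1,1,1]}'
python3 go.py 505.5,330,150,76.4,10,1 505.5,330,71,76.4,10,1
python3 - <<'E'
from h import *
import pickle
s=robot.snapshot('wrist'); cv2.imwrite('pics/w3.png',s['frame']); pickle.dump(s,open('w3.pkl','wb'))
W=cloud(s)
k=(W[...,2]>70)&(W[...,2]<92)&(abs(W[...,1]-330)<60)&(abs(W[...,0]-505)<30); print(k.sum(),W[k].mean(0),cv2.minAreaRect(W[k][:,:2].astype(np.float32)))
E
```

```text
t: 10.45
ee_pos: [493.6, 335.6, 212.4]
orientation: [0.085, 0.116, 0.99, -0.011]
force: [-0.5, -0.4, 0.8]
opening: 93.0
finger_force: 0.0
t 10.45 tcp [493.6 335.6 212.4] F [-0.5 -0.4  0.8] open 93.0 j [-1.01  0.57  0.37  2.06 -0.13  0.45  0.75]
tool y heading 76.6 tilt 9.9
505.5,330,150,76.4,10,1 lin [-0.0018 -0.0026 -0.0013] ang [-0.  -0.1  0.2]
505.5,330,71,76.4,10,1 lin [ 0.0117 -0.0025  0.0765] ang [-0.  -0.1  0.2]
835 [503.48198988 334.30486264  81.26475126] ((504.4493408203125, 334.0052185058594), (38.858482360839844, 8.065641403198242), 75.18395233154297)
```

View pics/w3.png

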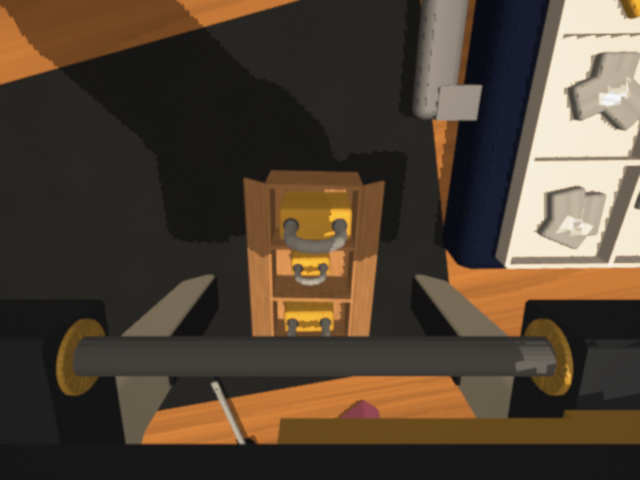

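The wrist view shows the large padlock's shackle at (315,232), centred between the fingers.

```bash
python3 go.py 505,332,110,76,15,1 505,332,71.5,76,15,1
```

```text
t 10.50 tcp [494.9 332.8 213.4] F [ 0.  -0.5  0.3] open 93.2 j [-1.    0.56  0.37  2.06 -0.13  0.45  0.75]
tool y heading 76.4 tilt 9.9
505,332,110,76,15,1 lin [0.0137 0.0018 0.0388] ang [-0.  -5.1  0.4]
505,332,71.5,76,15,1 lin [0.0203 0.0019 0.0768] ang [-0.  -5.1  0.4]
```

```bash
python3 -m pendant '{"linear":[[0.0137,0.002,0.039],[0.017,0.002,0.058],[0.0203,0.002,0.077],[0.0203,0.002,0.077],[0.0203,0.002,0.077]],"angular":[[0,-5,0.4],[0,-5,0.4],[0,-5,0.4],[0,-5,0.4],[0,-5,0.4]],"gripper":[1,1,1,0.8,0.5]}'
python3 go.py 505,332,71.5,76,15,1
python3 -m pendant '{"linear":[[0,0,0],[0,0,0],[0,0,0],[0,0,0],[0,0,0]],"angular":[[0,0,0],[0,0,0],[0,0,0],[0,0,0],[0,0,0]],"gripper":[0.2,0,0,0,0]}'
python3 go.py 505,332,71.5,76,15,1
```

```text
t: 11.12
ee_pos: [491.6, 333.9, 136.9]
orientation: [0.13, 0.124, 0.984, -0.015]
force: [-0.1, -0.5, -0.2]
opening: 77.6
finger_force: 0.0
t 11.12 tcp [491.6 333.9 136.9] F [-0.1 -0.5 -0.2] open 77.6 j [-1.05  0.69  0.39  2.15 -0.13  0.2   0.68]
tool y heading 75.6 tilt 15.1
505,332,71.5,76,15,1 lin [0.004  0.0014 0.0016] ang [ 0.1  0.1 -0.4]
t: 11.75
ee_pos: [491.2, 335.5, 136.6]
orientation: [0.131, 0.123, 0.984, -0.014]
force: [-0.4, 0.8, 3.5]
opening: 39.8
finger_force: 30.0
t 11.75 tcp [491.2 335.5 136.6] F [-0.4  0.8  3.5] open 39.8 j [-1.05  0.69  0.39  2.14 -0.13  0.2   0.68]
tool y heading 75.8 tilt 15.1
505,332,71.5,76,15,1 lin [ 0.0031 -0.0001  0.0016] ang [ 0.2  0.1 -0.3]
```

Grip is at 39.8 mm on the shackle legs. Lift straight up.

```bash
python3 -m pendant '{"linear":[[-0.003,0,-0.01],[-0.012,0,-0.044],[-0.021,0,-0.078],[-0.0285,0,-0.106],[-0.0285,0,-0.106]],"angular":[[0,0,0],[0,0,0],[0,0,0],[0,0,0],[0,0,0]],"gripper":[0,0,0,0,0]}'
python3 go.py 490,200,170,84,-25,1 480,65,140,92,-68,1
python3 - <<'E'
from h import *
s=robot.snapshot('scene'); cv2.imwrite('pics/s2.png',s['frame'][60:360,320:640].repeat(2,0).repeat(2,1))
import pickle
t=pickle.load(open('top0.pkl','rb')); print('mat corners',ray(t,[[140,176],[325,180],[324,306],[133,303]],3)[:,:2].round(0).tolist()); W=cloud(t)
k=np.zeros((480,640),bool); k[178:215,262:295]=(W[...,2]>12)[178:215,262:295]; print('cyl',W[k].min(0),W[k].max(0))
E
```

```text
t: 12.38
ee_pos: [491.3, 334.9, 248.1]
orientation: [0.131, 0.123, 0.984, -0.013]
force: [0.9, 0.1, -3.6]
opening: 40.0
finger_force: 30.0
t 12.38 tcp [491.3 334.9 248.1] F [ 0.9  0.1 -3.6] open 40.0 j [-1.14  0.52  0.5   2.08 -0.07  0.43  0.68]
tool y heading 75.7 tilt 15.1
490,200,170,84,-25,1 lin [-0.0523 -0.1272  0.0333] ang [ 1.1 40.1 -8.4]
480,65,140,92,-68,1 lin [-0.088  -0.248   0.1091] ang [  8.2  82.6 -15.7]
mat corners [[687.0, 430.0], [688.0, -31.0], [374.0, -33.0], [374.0, 423.0]]
cyl [614.83600381  68.41909332  12.0650865 ] [677.03632351 104.20898648  24.20088919]
```

View pics/s2.png

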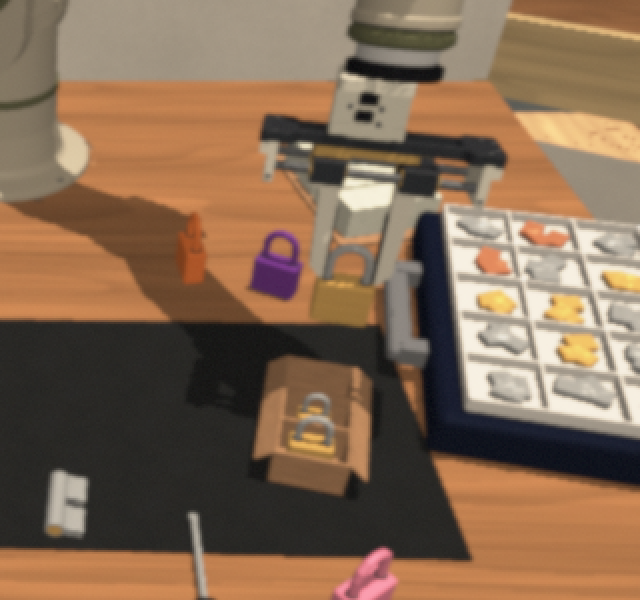

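Held cleanly: the padlock is at crop pixel (345,295) and the other two are still in the carton. Now I'll swing to the free mat area while tilting.

```bash
python3 -m pendant '{"linear":[[-0.01,-0.025,0.003],[-0.02,-0.05,0.008],[-0.03,-0.075,0.015],[-0.041,-0.1,0.023],[-0.052,-0.127,0.033]],"angular":[[0.2,8,-1.7],[0.4,16,-3.4],[0.6,24,-5],[0.9,32,-6.7],[1.1,40,-8.4]],"gripper":[0,0,0,0,0]}'
python3 go.py 480,100,160,88,-48,1 475,15,130,92,-68,1
```

```text
t: 13.05
ee_pos: [516.7, 196.1, 226.1]
orientation: [-0.219, 0.051, 0.974, 0.01]
force: [-0.3, 0.3, -3.4]
opening: 40.0
finger_force: 30.0
t 13.05 tcp [516.7 196.1 226.1] F [-0.3  0.3 -3.4] open 40.0 j [-0.45  0.63  0.11  1.86 -0.28  1.08  1.31]
tool y heading 84.1 tilt 25.3
480,100,160,88,-48,1 lin [-0.0293 -0.096   0.0114] ang [ 2.3 22.7 -3.2]
475,15,130,92,-68,1 lin [-0.0643 -0.176   0.0494] ang [ 5.8 42.6 -5.7]
```

```bash
python3 -m pendant '{"linear":[[-0.012,-0.038,0.003],[-0.021,-0.07,0.007],[-0.03,-0.1,0.012],[-0.046,-0.137,0.028],[-0.064,-0.176,0.049]],"angular":[[1,9,-1.3],[1.7,16,-2.3],[2.4,23,-3.3],[4,33,-4.5],[5.8,42.6,-5.7]],"gripper":[0,0,0,0,0]}'
python3 go.py 475,15,130,92,-68,1
python3 - <<'E'
from h import *
import pickle
s=robot.snapshot('scene'); cv2.imwrite('pics/s3.png',s['frame'][60:360,180:580].repeat(2,0).repeat(2,1)); pickle.dump(s,open('s3.pkl','wb'))
E
```

```text
t: 13.68
ee_pos: [535.7, 16.9, 154.6]
orientation: [-0.559, -0.015, 0.829, -0.01]
force: [-0.0, 0.4, -3.7]
opening: 39.9
finger_force: 30.0
t 13.68 tcp [535.7  16.9 154.6] F [-0.   0.4 -3.7] open 39.9 j [-0.16  1.01  0.1   1.61 -0.1   1.72  1.61]
tool y heading 92.0 tilt 67.9
475,15,130,92,-68,1 lin [-0.      0.0003  0.0006] ang [-0.   0.1  0. ]
```

View pics/s3.png

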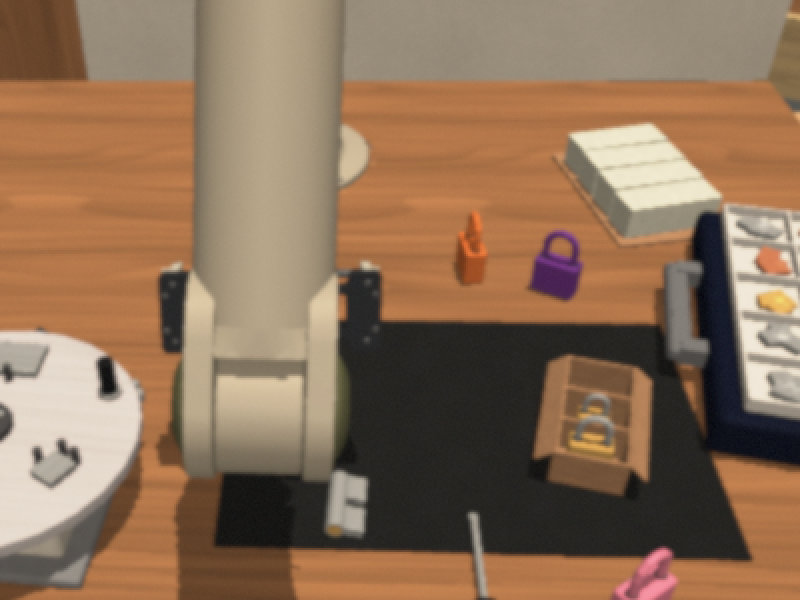

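The tilt works. Wrist geometry leaves clearance to the cylinder, at crop (347,503). Next I'll check how the padlock sits in the grip with the wrist camera.

```bash
cat > brass.py <<'E'
from h import *
def brass(s,save=None,zmin=-5,zmax=400,roi=None):
    W=cloud(s); hsv=cv2.cvtColor(s['frame'],cv2.COLOR_BGR2HSV)
    k=((hsv[...,0]>15)&(hsv[...,0]<32)&(hsv[...,1]>110)&(hsv[...,2]>60)&(W[...,2]>zmin)&(W[...,2]<zmax)).astype(np.uint8)
    if roi: k[~((W[...,0]>roi[0])&(W[...,0]<roi[1])&(W[...,1]>roi[2])&(W[...,1]<roi[3]))]=0
    n,l,st,ce=cv2.connectedComponentsWithStats(k); i=1+st[1:,4].argmax(); P=W[l==i]
    c=np.median(P,0); q=P-c; q=q[np.linalg.norm(q,axis=1)<60]; u,sv,vt=np.linalg.svd(q-q.mean(0),full_matrices=False); nrm=vt[2]*np.sign(vt[2][2])
    print('brass',st[i],'centroid',P.mean(0).round(1),'normal',nrm.round(3),'rms',(sv[2]/len(q)**.5).round(2),cv2.minAreaRect(P[:,:2].astype(np.float32)),'z',np.percentile(P[:,2],[5,95]).round(1))
    return l==i,P
E
python3 - <<'E'
from brass import *
s=robot.snapshot('wrist'); cv2.imwrite('pics/w4.png',s['frame'])
k,P=brass(s,roi=(360,560,-60,90))
x=P[:,0]; print(np.percentile(x,[2,98]))
for lo in np.arange(x.min(),x.max(),8): print(lo.round(0),P[(x>=lo)&(x<lo+8)][:,2].mean().round(1),end='; ')
E
python3 go.py
```

```text
brass [  115   409   497    36 14350] centroid [551.   22.7 177.2] normal [-0.544 -0.019  0.839] rms 0.68 ((504.5939025878906, 16.920202255249023), (103.95519256591797, 87.22523498535156), 1.9047164916992188) z [176.6 180.7]
[546.42732318 556.00080181]
452.0 3.8; 460.0 nan; 468.0 nan; 476.0 nan; 484.0 nan; 492.0 nan; 500.0 nan; 508.0 nan; 516.0 nan; 524.0 135.3; 532.0 157.3; 540.0 176.4; 548.0 178.6; 556.0 181.2; t 13.78 tcp [533.5  13.4 148.1] F [ 0.   0.3 -4. ] open 39.9 j [-0.16  1.02  0.11  1.61 -0.1   1.71  1.61]
tool y heading 91.8 tilt 68.5<stdin>:5: RuntimeWarning: Mean of empty slice.
  ret = ret.dtype.type(ret / rcount)
```

View pics/w4.png

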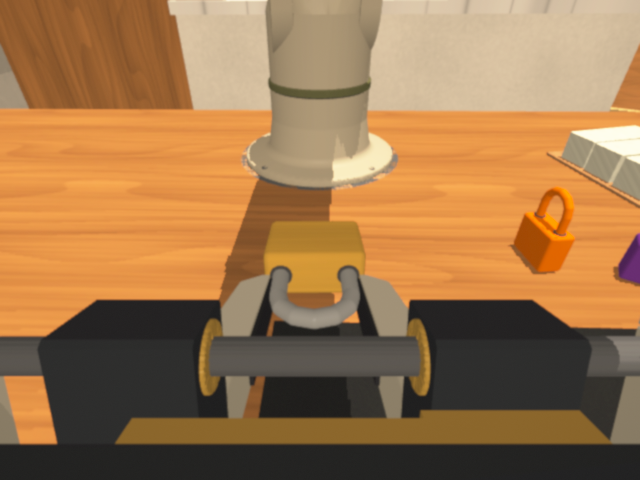

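```bash
python3 - <<'E'
from brass import *
s=robot.snapshot('wrist'); W=cloud(s)
P=W[228:266,275:358].reshape(-1,3); P=P[~np.isnan(P).any(1)]
c=P.mean(0); vt=np.linalg.svd(P-c,full_matrices=False)[2]; n=vt[2]*np.sign(vt[2][2]); print('c',c.round(1),'n',n.round(3),'tilt of face fwd/back',np.degrees(np.arctan2(n[0],n[2])).round(1),np.degrees(np.arctan2(n[1],n[2])).round(1))
for v in range(216,296,4):print(v,W[v,315].round(1),end=' ')
E
python3 go.py 475,15,60,92,-68,1 475,15,25,92,-68,1
```

```text
c [436.   11.8 132.1] n [-0.027 -0.007  1.   ] tilt of face fwd/back -1.5 -0.4
216 [201.5   4.    1.4] 220 [406.2  10.4 128.3] 224 [411.7  10.6 129.2] 228 [417.1  10.8 130.1] 232 [422.7  11.  131.4] 236 [427.2  11.1 132. ] 240 [431.6  11.2 132.6] 244 [435.3  11.3 132.8] 248 [440.8  11.5 134.5] 252 [442.2  11.5 133.1] 256 [444.1  11.6 132.2] 260 [445.3  11.6 130.6] 264 [446.3  11.6 129. ] 268 [445.9  11.6 126.2] 272 [446.5  11.6 124. ] 276 [447.1  11.6 122. ] 280 [447.6  11.7 119.8] 284 [447.4  11.6 116.9] 288 [447.6  11.6 114.4] 292 [333.3   7.9   1.1] t 13.82 tcp [534.1  15.8 150.7] F [-0.1  0.6 -3.3] open 39.8 j [-0.16  1.01  0.1   1.61 -0.1   1.71  1.61]
tool y heading 91.8 tilt 68.2
475,15,60,92,-68,1 lin [-0.062   0.0014  0.0236] ang [ 0.1 -0.2 -0.2]
475,15,25,92,-68,1 lin [-0.0945  0.0016  0.0366] ang [ 0.1 -0.2 -0.2]
```

The padlock hasn't slipped in the grip: it is level to within about 8°, with the keyway edge about 101 mm above the mat. Lower it.

```bash
python3 -m pendant '{"linear":[[-0.03,0,0.012],[-0.055,0,0.022],[-0.074,0,0.03],[-0.083,0,0.0335],[-0.085,0,0.0343]],"angular":[[0,0,0],[0,0,0],[0,0,0],[0,0,0],[0,0,0]],"gripper":[0,0,0,0,0]}'
python3 -m pendant '{"linear":[[-0.002,0,0.0008],[-0.004,0,0.0016],[-0.005,0,0.002],[-0.005,0,0.002],[-0.005,0,0.002]],"angular":[[0,0,0],[0,0,0],[0,0,0],[0,0,0],[0,0,0]],"gripper":[0,0,0,0,0]}'
python3 go.py
python3 - <<'E'
from brass import *
s=robot.snapshot('wrist'); W=cloud(s)
for v in range(216,296,8):print(v,W[v,315].round(1),end=' ')
E
```

```text
t: 14.45
ee_pos: [536.0, 18.1, 64.7]
orientation: [-0.557, -0.014, 0.83, -0.01]
force: [-0.2, -0.7, -2.1]
opening: 40.2
finger_force: 30.0
t: 15.08
ee_pos: [536.1, 18.0, 59.6]
orientation: [-0.557, -0.014, 0.83, -0.01]
force: [-0.0, 0.8, -2.1]
opening: 40.0
finger_force: 30.0
t 15.07 tcp [536.1  18.   59.6] F [-0.   0.8 -2.1] open 40.0 j [-0.16  1.14  0.09  1.58 -0.11  1.61  1.61]
tool y heading 92.0 tilt 67.7
216 [348.7  12.7   1. ] 224 [415.2  14.9  39.3] 232 [425.2  15.3  40.9] 240 [434.3  15.6  42.5] 248 [443.4  15.9  44.4] 256 [447.2  16.   42.5] 264 [449.3  16.1  39.2] 272 [448.7  16.   33.5] 280 [449.9  16.1  29.3] 288 [452.   16.2  25.8]
```

```bash
python3 -m pendant '{"linear":[[-0.002,0,0.0008],[-0.004,0,0.0016],[-0.0055,0,0.0022],[-0.0055,0,0.0022],[-0.0055,0,0.0022]],"angular":[[0,0,0],[0,0,0],[0,0,0],[0,0,0],[0,0,0]],"gripper":[0,0,0,0,0]}'|egrep 'ee_p|force'
python3 -m pendant '{"linear":[[-0.001,0,0.0004],[-0.002,0,0.0008],[-0.0025,0,0.001],[-0.0025,0,0.001],[-0.0025,0,0.001]],"angular":[[0,0,0],[0,0,0],[0,0,0],[0,0,0],[0,0,0]],"gripper":[0,0,0,0,0]}'|egrep 'ee_p|force'
```

```text
ee_pos: [536.1, 18.0, 53.6]
force: [0.0, -0.4, -3.0]
finger_force: 30.0
ee_pos: [536.1, 18.0, 50.9]
force: [0.3, 0.2, -3.6]
finger_force: 30.0
```

```bash
python3 -m pendant '{"linear":[[-0.001,0,0.0004],[-0.002,0,0.0008],[-0.002,0,0.0008],[-0.002,0,0.0008],[-0.002,0,0.0008]],"angular":[[0,0,0],[0,0,0],[0,0,0],[0,0,0],[0,0,0]],"gripper":[0,0,0,0,0]}'|egrep 'ee_p|force'
python3 - <<'E'
from brass import *
s=robot.snapshot('wrist'); W=cloud(s)
for v in range(216,296,8):print(v,W[v,315].round(1),end=' ')
E
```

```text
ee_pos: [536.1, 18.0, 48.8]
force: [-0.5, 0.4, -1.2]
finger_force: 30.0
216 [365.5  13.3   1.2] 224 [416.5  15.   29.3] 232 [426.   15.3  30.7] 240 [434.5  15.6  31.8] 248 [443.4  15.9  33.6] 256 [447.5  16.   31.9] 264 [448.3  16.   27.5] 272 [449.8  16.1  23.7] 280 [450.   16.1  18.6] 288 [450.3  16.1  13.4]
```

```bash
python3 -m pendant '{"linear":[[0,0,0],[0,0,0],[0,0,0],[0,0,0],[0,0,0]],"angular":[[0,0,0],[0,0,0],[0,0,0],[0,0,0],[0,0,0]],"gripper":[0.5,0.55,0.7,0.8,0.8]}'|egrep 'ee_p|force'
python3 - <<'E'
from brass import *
s=robot.snapshot('wrist'); W=cloud(s); cv2.imwrite('pics/w5.png',s['frame'])
for v in range(216,296,8):print(v,W[v,315].round(1),end=' ')
E
python3 -m pendant '{"linear":[[0,0,-0.02],[0,0,-0.045],[0,0,-0.07],[0.03,0,-0.08],[0.06,0,-0.09]],"angular":[[0,0,0],[0,0,0],[0,0,0],[0,-5,0],[0,-12,0]],"gripper":[0.8,1,1,1,1]}'
python3 go.py 445,16,200,-90,0,1 445,16,200,90,0,1
```

```text
ee_pos: [536.1, 18.0, 48.8]
force: [0.3, -0.5, -1.0]
finger_force: 0.0
216 [364.4  13.2   0.4] 224 [413.9  14.9  27.5] 232 [422.   15.1  27.7] 240 [429.3  15.4  27.8] 248 [436.1  15.6  27.8] 256 [442.6  15.8  27.9] 264 [448.3  16.   27.5] 272 [451.7  16.1  25.4] 280 [451.5  16.1  19.9] 288 [451.   16.1  13.9] t: 18.35
ee_pos: [596.5, 20.2, 137.8]
orientation: [-0.466, -0.015, 0.884, -0.009]
force: [0.7, 0.3, 0.9]
opening: 92.9
finger_force: 0.0
t 18.35 tcp [596.5  20.2 137.8] F [0.7 0.3 0.9] open 92.9 j [-0.17  1.    0.11  1.52 -0.11  1.61  1.6 ]
tool y heading 92.0 tilt 55.6
445,16,200,-90,0,1 lin [0.1906 0.0009 0.0532] ang [  83.1   -1.6 -157.7]
445,16,200,90,0,1 lin [0.1906 0.0009 0.0532] ang [ -1.  -55.6   1.8]
```

It lies flat, with the top face at 27.7 mm all along. Now I'll locate it from above.

```bash
python3 - <<'E'
from brass import *
for n in ('top','wrist'):
    s=robot.snapshot(n); W=cloud(s); k=(W[...,2]>22)&(W[...,2]<33)&(abs(W[...,0]-430)<32)&(abs(W[...,1]-16)<45)
    P=W[k]; print(n,k.sum(),P.mean(0).round(1),cv2.minAreaRect(P[:,:2].astype(np.float32)))
E
python3 go.py 430,16,120,92,0,1
```

```text
top 0 [nan nan nan] ((0.0, 0.0), (0.0, 0.0), 0.0)
wrist 2653 [434.6  15.6  27.3] ((431.9790344238281, 15.48730182647705), (41.463478088378906, 49.9793815612793), 1.829573154449463)
t 18.45 tcp [597.8  19.9 143. ] F [ 0.3 -0.8  0.6] open 93.4 j [-0.17  0.99  0.11  1.51 -0.11  1.61  1.6 ]
tool y heading 92.0 tilt 55.2
430,16,120,92,0,1 lin [0.1303 0.0018 0.1138] ang [ -0.  -55.2  -0.1]<stdin>:4: RuntimeWarning: Mean of empty slice.
  ret = um.true_divide(
```

```bash
python3 -m pendant '{"linear":[[0.03,0,0.012],[0.06,0,0.03],[0.085,0,0.055],[0.108,0.001,0.083],[0.128,0.0015,0.111]],"angular":[[0,-10,0],[0,-20,0],[0,-30,0],[0,-40,0],[0,-50,0]],"gripper":[1,1,1,1,1]}'
python3 go.py 434,15.5,60,92,0,1 434,15.5,34.3,92,0,1
```

```text
t: 19.08
ee_pos: [431.8, 16.1, 182.1]
orientation: [-0.047, -0.017, 0.999, -0.001]
force: [-0.3, 0.3, -0.5]
opening: 92.9
finger_force: 0.0
t 19.07 tcp [431.8  16.1 182.1] F [-0.3  0.3 -0.5] open 92.9 j [-0.23  0.5   0.09  2.32 -0.13  0.43  1.58]
tool y heading 92.0 tilt 5.3
434,15.5,60,92,0,1 lin [-0.0075 -0.0006  0.0567] ang [-0.1 -5.3 -0. ]
434,15.5,34.3,92,0,1 lin [-0.0099 -0.0005  0.0822] ang [-0.1 -5.3 -0. ]
```

```bash
python3 -m pendant '{"linear":[[-0.006,-0.0006,0.03],[-0.0075,-0.0006,0.056],[-0.0088,-0.0006,0.072],[-0.0099,-0.0006,0.082],[-0.0099,-0.0006,0.082]],"angular":[[0,-5.3,0],[0,-5.3,0],[0,-5.3,0],[0,-5.3,0],[0,-5.3,0]],"gripper":[1,1,1,1,1]}'
python3 go.py 434,15.5,34.3,92,0,1
```

```text
t: 19.7
ee_pos: [436.2, 15.5, 99.9]
orientation: [-0.006, -0.017, 1.0, -0.001]
force: [0.8, -0.5, 0.1]
opening: 92.8
finger_force: 0.0
t 19.70 tcp [436.2  15.5  99.9] F [ 0.8 -0.5  0.1] open 92.8 j [-0.21  0.66  0.07  2.4  -0.4   0.11  1.84]
tool y heading 92.0 tilt 0.7
434,15.5,34.3,92,0,1 lin [0.0022 0.0001 0.0007] ang [-0.1 -0.7 -0. ]
```

```bash
python3 -m pendant '{"linear":[[0,0,0],[0,0,0],[0,0,0],[0,0,0],[0,0,0]],"angular":[[0,0,0],[0,0,0],[0,0,0],[0,0,0],[0,0,0]],"gripper":[0.5,0,0,0,0]}'
python3 -m pendant '{"linear":[[0,0,0],[0,0,-0.01],[0,0,-0.04],[0,0,-0.09],[0,0,-0.13]],"angular":[[0,0,0],[0,0,0],[0,0,0],[0,0,0],[0,0,0]],"gripper":[0,0,0,0,0]}'
python3 go.py 460,-60,165,60,0,1 530,-226,165,-94.5,0,1
```

```text
t: 20.32
ee_pos: [436.3, 15.4, 101.0]
orientation: [-0.005, -0.017, 1.0, -0.001]
force: [-0.0, -0.4, 1.2]
opening: 49.5
finger_force: 30.0
t: 20.95
ee_pos: [437.1, 15.6, 232.9]
orientation: [-0.005, -0.017, 1.0, -0.001]
force: [0.1, 1.0, -3.4]
opening: 49.6
finger_force: 30.0
t 20.95 tcp [437.1  15.6 232.9] F [ 0.1  1.  -3.4] open 49.6 j [-0.41  0.4   0.33  2.32 -0.28  0.47  1.75]
tool y heading 92.0 tilt 0.6
460,-60,165,60,0,1 lin [-0.0203 -0.0764  0.0027] ang [-0.2 -0.6 32. ]
530,-226,165,-94.5,0,1 lin [-0.0846 -0.2447  0.0022] ang [ 9.000e-01 -1.000e-01 -1.735e+02]
```

```bash
python3 -m pendant '{"linear":[[-0.005,-0.01,-0.004],[-0.01,-0.02,-0.008],[-0.015,-0.03,-0.012],[-0.02,-0.04,-0.016],[-0.025,-0.05,-0.02]],"angular":[[0,-0.6,10],[0,-0.6,20],[0,-0.6,30],[0,-0.6,40],[0,-0.6,50]],"gripper":[0,0,0,0,0]}'
python3 go.py 480,-100,185,-8,0,1
```

```text
t: 21.58
ee_pos: [464.0, -33.4, 251.3]
orientation: [0.0, 0.409, 0.912, -0.002]
force: [-0.2, -0.7, -3.1]
opening: 49.3
finger_force: 30.0
t 21.57 tcp [464.  -33.4 251.3] F [-0.2 -0.7 -3.1] open 49.3 j [-0.5   0.43  0.63  2.26 -0.46  0.58  1.2 ]
tool y heading 41.7 tilt 0.3
480,-100,185,-8,0,1 lin [-0.0603 -0.0323  0.0016] ang [-0.1  0.2 49.7]
```

```bash
python3 -m pendant '{"linear":[[-0.012,-0.0065,0],[-0.024,-0.013,0],[-0.036,-0.0195,0],[-0.048,-0.026,0],[-0.06,-0.032,0]],"angular":[[0,0,10],[0,0,20],[0,0,30],[0,0,40],[0,0,50]],"gripper":[0,0,0,0,0]}'
python3 go.py 500,-170,185,-58,0,1
```

```text
t: 22.2
ee_pos: [480.4, -99.3, 251.5]
orientation: [0.001, 0.757, 0.654, -0.002]
force: [-0.3, 0.5, -2.8]
opening: 49.6
finger_force: 30.0
t 22.20 tcp [480.4 -99.3 251.5] F [-0.3  0.5 -2.8] open 49.6 j [-0.51  0.54  0.88  2.21 -0.67  0.68  0.7 ]
tool y heading -8.3 tilt 0.2
500,-170,185,-58,0,1 lin [-0.0671  0.0296  0.0017] ang [ 0.1  0.2 49.7]
```

```bash
python3 -m pendant '{"linear":[[-0.013,0.006,0],[-0.027,0.012,0],[-0.04,0.018,0],[-0.054,0.024,0],[-0.067,0.03,0]],"angular":[[0,0,10],[0,0,20],[0,0,30],[0,0,40],[0,0,50]],"gripper":[0,0,0,0,0]}'
python3 go.py 530,-226,185,-94.5,0,1
```

```text
t: 22.82
ee_pos: [501.0, -169.7, 251.8]
orientation: [0.002, 0.962, 0.273, -0.001]
force: [-0.0, 0.1, -1.7]
opening: 49.7
finger_force: 30.0
t 22.82 tcp [ 501.  -169.7  251.8] F [-0.   0.1 -1.7] open 49.7 j [-0.46  0.69  1.1   2.14 -0.85  0.85  0.15]
tool y heading -58.3 tilt 0.2
530,-226,185,-94.5,0,1 lin [-0.0049  0.0632  0.002 ] ang [ 0.2  0.1 36.2]
```

```bash
python3 -m pendant '{"linear":[[-0.001,0.013,0],[-0.002,0.025,0],[-0.003,0.038,0],[-0.004,0.05,0],[-0.004,0.06,0]],"angular":[[0,0,8],[0,0,16],[0,0,24],[0,0,30],[0,0,36]],"gripper":[0,0,0,0,0]}'
python3 go.py 522,-224,185,-94.5,0,1
python3 - <<'E'
from h import *
import pickle
s=robot.snapshot('wrist'); cv2.imwrite('pics/w6.png',s['frame']); pickle.dump(s,open('w6.pkl','wb'))
t=robot.snapshot('top'); cv2.imwrite('pics/t6.png',t['frame']); pickle.dump(t,open('t6.pkl','wb'))
E
```

```text
t: 23.45
ee_pos: [529.5, -222.5, 251.9]
orientation: [0.002, 0.999, -0.037, -0.0]
force: [-0.4, -0.5, -2.5]
opening: 49.5
finger_force: 30.0
t 23.45 tcp [ 529.5 -222.5  251.9] F [-0.4 -0.5 -2.5] open 49.5 j [-0.4   0.82  1.22  2.04 -0.94  1.   -0.33]
tool y heading -94.2 tilt 0.2
522,-224,185,-94.5,0,1 lin [-0.0074  0.002   0.0019] ang [0.2 0.  0.3]
```

View pics/w6.png

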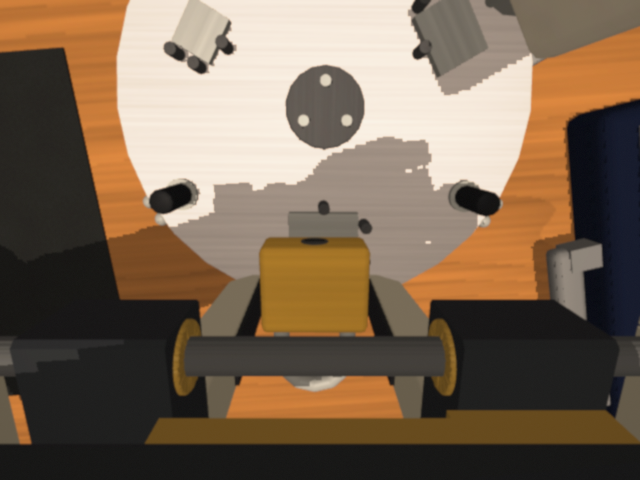

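The wrist view shows the padlock held with its shackle towards the robot. The end dowel is at (323,207), a side dowel at (365,226), and the posts at (170,197) and (478,200). I'll measure the padlock and the nest in this same view.

```bash
cat > rel.py <<'E'
from h import *
def rel(s,post_roi=((140,200,170,225),(445,505,170,225))):
    W=cloud(s); Z=W[...,2]; pts={}
    k=np.zeros(Z.shape,np.uint8); k[60:280,130:520]=((Z>85)&(Z<120))[60:280,130:520]
    n,l,st,ce=cv2.connectedComponentsWithStats(k)
    for i in range(1,n):
        if st[i,4]>15:
            p=W[l==i]; top=p[p[:,2]>np.percentile(p[:,2],90)-3]; r=cv2.minAreaRect(top[:,:2].astype(np.float32))
            print(st[i,4],ce[i].round(0),'top',np.round(r[0],1),np.round(r[1],1),'z %.1f'%np.percentile(p[:,2],90))
    h=(abs(Z-82)<2.5); k=np.zeros(Z.shape,np.uint8); k[60:155,280:370]=h[60:155,280:370]
    p=W[k>0]; print('hub',cv2.minEnclosingCircle(p[:,:2].astype(np.float32)),p.mean(0).round(1))
    return W
def lock(W,zc,lo=(230,340,240,390),tol=5):
    a,b,c,d=lo; k=np.zeros(W.shape[:2],np.uint8); k[a:b,c:d]=(abs(W[a:b,c:d,2]-zc)<tol)
    n,l,st,ce=cv2.connectedComponentsWithStats(k); i=1+st[1:,4].argmax(); p=W[l==i]
    print('lock face',len(p),p.mean(0).round(1),cv2.minAreaRect(p[:,:2].astype(np.float32)),'x',np.percentile(p[:,0],[1,99]).round(1))
E
python3 - <<'E'
from rel import *
import pickle
s=pickle.load(open('w6.pkl','rb')); W=rel(s)
for v in range(228,340,8): print(v,W[v,315].round(1),end=' ')
print(); lock(W,np.nanmedian(W[260:310,290:340,2]))
E
python3 dial.py
```

```text
129 [194.  64.] top [ 650.  -157.8] [7.6 4.9] z 91.3
97 [325.  80.] top [ 636.2 -237.2] [6.6 6.7] z 86.5
73 [303. 119.] top [ 613.3 -221.7] [6.  6.7] z 86.5
68 [346. 119.] top [ 611.7 -249.1] [6.2 6.2] z 86.6
864 [168. 198.] top [ 571.5 -132.7] [14.8 14.9] z 113.0
897 [480. 201.] top [ 555.4 -330.3] [14.7 14.8] z 112.8
117 [324. 208.] top [ 556.  -230.8] [7.6 7.2] z 91.2
121 [366. 227.] top [ 540.5 -258.7] [7.8 7.2] z 91.6
hub ((620.47998046875, -236.1166534423828), 25.828161239624023) [ 620.8 -236.    82.5]
228 [ 540.6 -223.8   79.6] 236 [ 535.5 -223.4   82.4] 244 [ 554.  -224.3  172. ] 252 [ 551.9 -224.1  177.7] 260 [ 548.1 -223.9  177.5] 268 [ 544.3 -223.6  177.1] 276 [ 540.9 -223.3  178.4] 284 [ 536.9 -223.   177.9] 292 [ 533.2 -222.8  178.2] 300 [ 529.6 -222.5  178.8] 308 [ 525.3 -222.2  178. ] 316 [ 521.4 -221.9  178.3] 324 [ 517.8 -221.6  179.1] 332 [ 417.  -215.3    1. ] 
lock face 9850 [ 535.1 -222.7  178.1] ((533.6598510742188, -222.6705322265625), (68.56715393066406, 41.78549575805664), 85.89007568359375) x [513.6 554.7]
61 [419. 151.] [ 732.9 -244.4  104.6] r 113 ang -4.5
```

The dial centre is (620.7,-236.1) with yaw -4.66°, and both visible dowels land on their predicted positions. I'll go in with 4 mm offsets from the dowels.

```bash
python3 go.py 522.8,-224.2,120,-94.7,0,1
```

```text
t 23.60 tcp [ 529.4 -222.6  251.7] F [ 0.6  0.7 -2.2] open 49.8 j [-0.4   0.82  1.22  2.04 -0.94  1.   -0.33]
tool y heading -93.9 tilt 0.3
522.8,-224.2,120,-94.7,0,1 lin [-0.0064  0.0017  0.0667] ang [0.3 0.  0.8]
```

```bash
python3 -m pendant '{"linear":[[-0.006,0.0017,0.01],[-0.0064,0.0017,0.03],[-0.0064,0.0017,0.05],[-0.0064,0.0017,0.063],[-0.0064,0.0017,0.066]],"angular":[[0.3,0,0.8],[0.3,0,0.8],[0.3,0,0.8],[0.3,0,0.8],[0.3,0,0.8]],"gripper":[0,0,0,0,0]}'
python3 go.py 522.8,-224.2,113,-94.7,0,1
python3 - <<'E'
from rel import *
s=robot.snapshot('wrist'); W=rel(s); lock(W,112); cv2.imwrite('pics/w7.png',s['frame'])
for v in range(228,340,8): print(v,W[v,315].round(1),end=' ')
E
```

```text
t: 24.22
ee_pos: [522.2, -223.9, 185.0]
orientation: [-0.001, 0.999, -0.042, -0.001]
force: [0.4, -0.5, -3.2]
opening: 49.7
finger_force: 30.0
t 24.23 tcp [ 522.2 -223.9  185. ] F [ 0.4 -0.5 -3.2] open 49.7 j [-0.31  0.83  1.03  2.1  -1.02  0.84 -0.29]
tool y heading -94.8 tilt 0.1
522.8,-224.2,113,-94.7,0,1 lin [0.0006 0.0003 0.007 ] ang [-0.1  0.1 -0.1]
150 [295.  94.] top [ 613.4 -221.8] [6.5 6.8] z 86.6
164 [355.  93.] top [ 611.4 -249.3] [6.6 6.6] z 86.4
208 [134. 202.] top [ 570.3 -139.5] [2.1 9.6] z 93.1
222 [515. 201.] top [ 555.1 -323.4] [10.1  2.6] z 92.8
220 [324. 216.] top [ 556.  -230.9] [7.3 7.5] z 91.2
232 [382. 242.] top [ 540.6 -258.5] [7.5 7.8] z 91.0
4794 [314. 259.] top [ 539.1 -225.3] [51.2 15.8] z 111.9
hub ((616.0958251953125, -235.8360137939453), 23.50252914428711) [ 612.9 -235.4   82.6]
lock face 9818 [ 527.6 -223.7  111.2] ((526.2130737304688, -223.5556640625), (68.27251434326172, 41.860496520996094), 85.68931579589844) x [506.1 547.4]
228 [ 548.6 -225.7   80.9] 236 [ 544.4 -225.3   81.1] 244 [ 546.7 -225.5  105.3] 252 [ 544.5 -225.3  110.9] 260 [ 541.1 -225.   111.9] 268 [ 537.5 -224.7  112.2] 276 [ 533.8 -224.4  112.3] 284 [ 529.9 -224.1  111.9] 292 [ 526.  -223.8  111.8] 300 [ 522.  -223.5  111.5] 308 [ 518.3 -223.1  112.1] 316 [ 514.4 -222.8  112.2] 324 [ 510.  -222.5  111.5] 332 [ 485.4 -220.4   73.7]
```

```bash
python3 -m pendant '{"linear":[[0.0004,0,0.002],[0.0004,0,0.004],[0.0004,0,0.006],[0.0004,0,0.0065],[0.0004,0,0.0065]],"angular":[[0,0,0],[0,0,0],[0,0,0],[0,0,0],[0,0,0]],"gripper":[0,0,0,0,0]}' | egrep 'ee_p|force'
python3 -m pendant '{"linear":[[0,0,0.0005],[0,0,0.001],[0,0,0.0015],[0,0,0.0015],[0,0,0.0015]],"angular":[[0,0,0],[0,0,0],[0,0,0],[0,0,0],[0,0,0]],"gripper":[0,0,0,0,0]}'| egrep 'ee_p|force'; python3 go.py
```

```text
ee_pos: [523.5, -224.6, 179.2]
force: [0.9, 0.0, -2.0]
finger_force: 30.0
ee_pos: [523.3, -224.6, 178.0]
force: [-2.4, 0.7, 5.3]
finger_force: 30.0
t 25.52 tcp [ 523.3 -224.6  178. ] F [-2.4  0.7  5.3] open 49.8 j [-0.29  0.83  1.    2.1  -1.02  0.82 -0.3 ]
tool y heading -94.8 tilt 0.0
```

```bash
python3 -m pendant '{"linear":[[0,0,-0.001],[0.001,0,-0.001],[0.002,0,-0.001],[0.003,0,-0.001],[0.003,0,-0.001]],"angular":[[0,0,0],[0,0,0],[0,0,0],[0,0,0],[0,0,0]],"gripper":[0,0,0,0,0]}' | egrep 'ee_p|force'
python3 -m pendant '{"linear":[[0.0005,0.001,0],[0.001,0.002,0],[0.001,0.003,0],[0.001,0.003,0],[0.001,0.003,0]],"angular":[[0,0,0],[0,0,0],[0,0,0],[0,0,0],[0,0,0]],"gripper":[0,0,0,0,0]}'| egrep 'ee_p|force'; python3 go.py
```

```text
ee_pos: [526.6, -224.8, 178.6]
force: [0.2, 0.4, -2.9]
finger_force: 30.0
ee_pos: [527.2, -227.8, 178.7]
force: [0.2, -1.0, -3.2]
finger_force: 30.0
t 26.77 tcp [ 527.2 -227.8  178.7] F [ 0.2 -1.  -3.2] open 49.3 j [-0.29  0.83  1.    2.09 -1.02  0.82 -0.3 ]
tool y heading -94.8 tilt 0.0
```

```bash
python3 -m pendant '{"linear":[[0.0005,0,0],[0.001,0,0],[0.001,0,0],[0.001,0,0],[0.001,0,0]],"angular":[[0,0,0],[0,0,0],[0,0,0],[0,0,0],[0,0,0]],"gripper":[0,0,0,0,0]}' | egrep 'ee_p|force'
python3 -m pendant '{"linear":[[0,0.0005,0],[0,0.001,0],[0,0.001,0],[0,0.001,0],[0,0.001,0]],"angular":[[0,0,0],[0,0,0],[0,0,0],[0,0,0],[0,0,0]],"gripper":[0,0,0,0,0]}'| egrep 'ee_p|force'; python3 go.py
python3 - <<'E'
from rel import *
s=robot.snapshot('wrist'); W=cloud(s); lock(W,105); cv2.imwrite('pics/w8.png',s['frame'][180:360,200:460].repeat(3,0).repeat(3,1))
E
```

```text
ee_pos: [527.7, -227.9, 178.6]
force: [-5.0, 0.2, -0.1]
finger_force: 30.0
ee_pos: [527.7, -228.3, 178.4]
force: [-4.8, 3.3, -1.0]
finger_force: 30.0
t 28.02 tcp [ 527.7 -228.3  178.4] F [-4.8  3.3 -1. ] open 49.6 j [-0.29  0.84  1.    2.09 -1.02  0.83 -0.3 ]
tool y heading -94.8 tilt 0.1
lock face 9797 [ 533.1 -228.1  104.7] ((531.9216918945312, -227.9330596923828), (68.24842071533203, 41.62370300292969), 85.32374572753906) x [511.6 552.9]
```

View pics/w8.png

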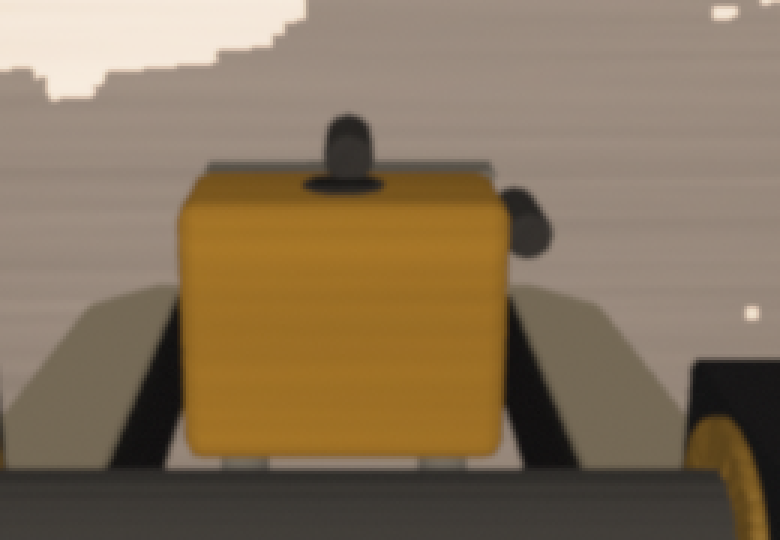

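Both dowel contacts show up in the force readings (x -5 N, y +3 N). In the picture the keyway end meets the end dowel at (348,150) and the side meets the dowel at (525,225). Now settle it and release.

```bash
python3 -m pendant '{"linear":[[0,0,0.0005],[0,0,0.0008],[0,0,0.0008],[0,0,0.0008],[0,0,0.0008]],"angular":[[0,0,0],[0,0,0],[0,0,0],[0,0,0],[0,0,0]],"gripper":[0,0,0,0,0]}' | egrep 'ee_p|force'
python3 -m pendant '{"linear":[[0,0,0.0],[0,0,0],[0,0,0],[0,0,0],[0,0,0]],"angular":[[0,0,0],[0,0,0],[0,0,0],[0,0,0],[0,0,0]],"gripper":[0.56,0.58,0.6,0.65,0.7]}' | egrep 'ee_p|force|open'
python3 - <<'E'
from rel import *
s=robot.snapshot('wrist'); W=cloud(s); lock(W,105)
E
python3 -m pendant '{"linear":[[0,0,-0.01],[0,0,-0.03],[0,0,-0.055],[0,0,-0.08],[0,0,-0.08]],"angular":[[0,0,0],[0,0,0],[0,0,0],[0,0,0],[0,0,0]],"gripper":[0.75,0.75,0.75,0.75,0.75]}' | egrep 'ee_p|force|open'
python3 - <<'E'
from rel import *
s=robot.snapshot('wrist'); W=rel(s); lock(W,104,lo=(150,335,200,420)); cv2.imwrite('pics/w9.png',s['frame'][150:350,190:450].repeat(3,0).repeat(3,1))
E
python3 go.py
```

```text
ee_pos: [527.5, -228.4, 178.1]
force: [-6.3, 3.6, 5.4]
finger_force: 30.0
ee_pos: [528.2, -229.0, 177.9]
force: [0.2, 0.3, -0.5]
opening: 63.7
finger_force: 0.0
lock face 9271 [ 532.8 -228.1  104.4] ((531.3870849609375, -227.896728515625), (50.2685546875, 41.90681076049805), 85.2145004272461) x [511.1 552.5]
ee_pos: [528.6, -229.4, 259.8]
force: [-0.2, 0.8, -0.9]
opening: 69.7
finger_force: 0.0
167 [186.  67.] top [ 651.4 -157.8] [7.8 7.4] z 91.3
81 [313.  82.] top [ 636.3 -237.4] [6.6 6.7] z 86.6
76 [335. 120.] top [ 611.7 -249.4] [6.  6.4] z 86.3
78 [293. 121.] top [ 613.4 -221.6] [6.  6.4] z 86.6
811 [163. 198.] top [ 571.3 -132.5] [14.5 14.9] z 113.0
810 [465. 197.] top [ 555.6 -330.3] [15.  14.6] z 112.8
5081 [314. 243.] top [ 531.3 -227.9] [49.8 41.3] z 105.3
hub ((620.4874877929688, -236.103759765625), 25.89261245727539) [ 620.7 -236.7   82.5]
lock face 4448 [ 532.4 -228.   104.3] ((531.5830078125, -227.99002075195312), (50.04617691040039, 41.85801696777344), 85.25135803222656) x [510.9 552.6]
t 30.05 tcp [ 528.3 -228.9  258.7] F [-0.9 -0.1 -0.5] open 69.9 j [-0.36  0.75  1.13  2.03 -0.86  0.94 -0.42]
tool y heading -94.8 tilt 0.1
```

View pics/w9.png

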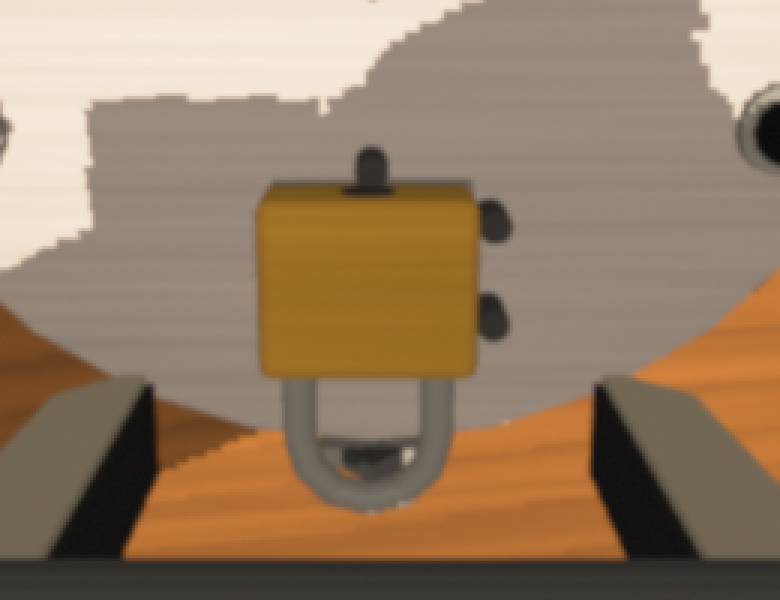

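The padlock is seated flat, with its shackle out over the rim and the dowels touching at crop (372,165), (493,220) and (490,318). My measurement leaves about 1 mm of doubt sideways, so I'll add a gentle confirming nudge from each free side.

```bash
python3 -m pendant '{"linear":[[0,0.003,0.03],[0,0.006,0.06],[0,0.008,0.078],[0,0.008,0.081],[0,0.008,0.081]],"angular":[[0,0,0],[0,0,0],[0,0,0],[0,0,0],[0,0,0]],"gripper":[0.75,0.75,0.75,0.75,0.75]}' | egrep 'ee_p|force|open'
python3 -m pendant '{"linear":[[0,0.0005,0],[0,0.001,0],[0,0.0015,0],[0,0.002,0],[0,0.002,0]],"angular":[[0,0,0],[0,0,0],[0,0,0],[0,0,0],[0,0,0]],"gripper":[0.75,0.75,0.75,0.75,0.75]}' | egrep 'ee_p|force|open'
python3 -m pendant '{"linear":[[0,0.0005,0],[0,0.001,0],[0,0.0015,0],[0,0.0015,0],[0,0.0015,0]],"angular":[[0,0,0],[0,0,0],[0,0,0],[0,0,0],[0,0,0]],"gripper":[0.75,0.75,0.75,0.75,0.75]}' | egrep 'ee_p|force|open'
```

```text
ee_pos: [527.3, -237.0, 177.0]
force: [-0.2, -0.1, -0.6]
opening: 69.7
finger_force: 0.0
ee_pos: [527.3, -238.6, 177.0]
force: [-0.1, 3.3, 1.5]
opening: 69.6
finger_force: 1.2
ee_pos: [527.2, -239.4, 176.8]
force: [0.5, 5.4, 3.6]
opening: 69.7
finger_force: 3.1
```

```bash
python3 -m pendant '{"linear":[[0,-0.006,0],[0,-0.011,0],[0,-0.011,-0.02],[-0.03,-0.011,-0.04],[-0.075,-0.011,-0.04]],"angular":[[0,0,0],[0,0,0],[0,0,0],[0,0,0],[0,0,0]],"gripper":[0.75,0.75,0.75,0.5,0]}' | egrep 'ee_p|force|open'
python3 go.py 453.3,-222.7,115,-94.6,0,1 453.3,-222.7,103,-94.6,0,1
```

```text
ee_pos: [453.5, -223.7, 217.8]
force: [-0.5, -0.3, -0.4]
opening: 54.0
finger_force: 0.0
t 32.55 tcp [ 453.5 -223.7  217.8] F [-0.5 -0.3 -0.4] open 54.0 j [-0.3   0.7   1.04  2.21 -0.93  0.76 -0.27]
tool y heading -94.7 tilt 0.2
453.3,-222.7,115,-94.6,0,1 lin [-0.0003 -0.0011  0.0378] ang [ 0.2 -0.1 -0.1]
453.3,-222.7,103,-94.6,0,1 lin [-0.0004 -0.0012  0.0498] ang [ 0.2 -0.1 -0.1]
```

```bash
python3 -m pendant '{"linear":[[0,-0.001,0],[0,-0.001,0.005],[0,-0.001,0.02],[0,-0.001,0.04],[0,-0.001,0.05]],"angular":[[0,0,0],[0,0,0],[0,0,0],[0,0,0],[0,0,0]],"gripper":[0,0,0,0,0]}' | egrep 'ee_p|force|open'
python3 -m pendant '{"linear":[[0.003,0,0],[0.006,0,0],[0.008,0,0],[0.009,0,0],[0.009,0,0]],"angular":[[0,0,0],[0,0,0],[0,0,0],[0,0,0],[0,0,0]],"gripper":[0,0,0,0,0]}' | egrep 'ee_p|force|open'
python3 -m pendant '{"linear":[[0.0005,0,0],[0.001,0,0],[0.0015,0,0],[0.002,0,0],[0.002,0,0]],"angular":[[0,0,0],[0,0,0],[0,0,0],[0,0,0],[0,0,0]],"gripper":[0,0,0,0,0]}' | egrep 'ee_p|force|open'
```

```text
ee_pos: [454.4, -222.1, 165.4]
force: [-0.2, -0.7, -0.2]
opening: 4.1
finger_force: 0.0
ee_pos: [462.6, -222.9, 167.0]
force: [-0.2, -0.6, 0.4]
opening: 0.8
finger_force: 0.0
ee_pos: [463.9, -223.0, 166.9]
force: [-2.7, -0.7, 1.4]
opening: 0.5
finger_force: 1.4
```

```bash
python3 -m pendant '{"linear":[[0.0005,0,0],[0.001,0,0],[0.0012,0,0],[0.0012,0,0],[0.0012,0,0]],"angular":[[0,0,0],[0,0,0],[0,0,0],[0,0,0],[0,0,0]],"gripper":[0,0,0,0,0]}' | egrep 'ee_p|force|open'
python3 -m pendant '{"linear":[[-0.01,0,0],[-0.02,0,0],[-0.04,0,-0.03],[-0.06,0,-0.08],[-0.06,0,-0.13]],"angular":[[0,0,0],[0,0,0],[0,0,0],[0,0,0],[0,0,0]],"gripper":[0,0,0,0,0]}' | egrep 'ee_p|force|open'
python3 go.py; python3 dial.py
python3 - <<'E'
from rel import *
for n in ('wrist','top','scene'):
    s=robot.snapshot(n); cv2.imwrite(f'pics/{n}_end.png',s['frame'])
    W=cloud(s); k=(abs(W[...,2]-104)<4)&(abs(W[...,0]-531)<40)&(abs(W[...,1]+228)<40); P=W[k]
    if k.sum()>50: print(n,k.sum(),P.mean(0).round(1),cv2.minAreaRect(P[:,:2].astype(np.float32)))
E
```

```text
ee_pos: [464.3, -223.1, 166.8]
force: [-6.8, 0.3, 2.2]
opening: 0.4
finger_force: 3.3
ee_pos: [403.8, -218.1, 298.1]
force: [0.2, -0.7, 0.1]
opening: 0.7
finger_force: 0.0
t 35.67 tcp [ 403.8 -218.1  298.1] F [ 0.2 -0.7  0.1] open 0.7 j [-0.41  0.52  1.16  2.23 -0.67  0.81 -0.45]
tool y heading -94.9 tilt 0.1
61 [419. 151.] [ 732.6 -244.3  105. ] r 113 ang -4.5
9 [448. 174.] [ 684.4 -315.6   89.3] r 103 ang -51.2
11 [441. 177.] [ 676.6 -298.    89.2] r 84 ang -47.9
10 [376. 182.] [ 660.4 -145.3   88.8] r 99 ang 65.9
9 [389. 182.] [ 661.8 -176.6   88.9] r 72 ang 54.6
8 [381. 186.] [ 652.1 -157.9   88.7] r 84 ang 67.5
10 [441. 188.] [ 650.2 -297.9   88.6] r 69 ang -64.2
54 [371. 219.] [ 570.  -131.   106.1] r 116 ang 115.6
63 [457. 228.] [ 553.9 -328.4  104.7] r 114 ang -125.4
wrist 4563 [ 530.7 -228.8  104.4] ((531.0416259765625, -228.76168823242188), (49.98695755004883, 42.461055755615234), 85.50459289550781)
top 378 [ 530.6 -228.4  103.2] ((530.6883544921875, -228.3826141357422), (48.87479019165039, 42.760643005371094), 88.41465759277344)
scene 403 [ 534.4 -226.2  103.8] ((532.8335571289062, -227.42608642578125), (51.67881774902344, 44.735252380371094), 83.9945068359375)
```

Run:
```python
from h import *
import pickle
a=pickle.load(open('scene0.pkl','rb'))['frame']; b=cv2.imread('pics/scene_end.png')
d=cv2.absdiff(a,b).max(2)>60
for n,(u0,u1,v0,v1) in dict(middle=(460,495,262,292),small=(465,490,252,270),cyl=(335,370,290,330),driver=(410,440,315,420)).items(): print(n,d[v0:v1,u0:u1].mean().round(3))
robot.hand_in()
```

```text
middle 0.0
small 0.013
cyl 0.0
driver 0.0
the job is handed in; nothing more can be done
```

The job is done and handed in at about 36 s: the large padlock sits flat in its nest against all three dowels, shackle over the rim, the dial still clicked in and the bystanders unmoved, though I viewed 11 pictures against the limit of 10.

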